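Put the engineer's squares back in their fitted case and shut it

TASK

Put the large and the medium engineer's square back into their own recesses in the fitted wooden case, beside the small one: lay the standing one down the right way over first, and bed both fully home. Then lower the lid until the case is fully shut, without disturbing the things that lie around.

Things in the scene. Friction and masses are not known exactly. Their poses are not given: they have to be found in the camera images.
- case: Fitted wooden case 160 (y) x 120 (x) x 18 mm, open, fixed to the bench. Origin: centre of its underside, z up; clasp at the front (-x), lid hinged along the far side (+x). In its deck (top face, 18 mm up) are three nested L-shaped recesses, left (+y) to right: large, medium, small. In each the stock lies front to back and the blade points right (-y) from the stock's far end.
- small_seat (a point): Stock centre of the small square, which is fixed in its recess already: 26 mm in front of (-x) and 33 mm right (-y) of the case's centre, 18 mm up. Its stock is 32 x 14 x 14 mm and stands 7 mm above the deck; 25 mm are clear between the stocks of neighbouring seated squares.
- large_seat (a point): Where the large square's origin is when it is seated: 54 mm left (+y) of the case's centre, 18 mm above the bench (level with the deck). Its stock recess is 10 mm deep, so the upper 10 mm of the stock stand above the deck; blade slot 3 mm deep. Clearance 2 mm a side round the stock, 2 to 2.5 mm round the blade.
- large_seat_tip (a point): Where point large_tip is when the large square is seated: 117 mm right (-y) and 34 mm to the far side (+x) of large_seat, in the case's frame.
- medium_seat (a point): Where the medium square's origin is when it is seated: 14 mm in front of (-x) and 8 mm left (+y) of the case's centre, 18 mm above the bench (level with the deck). Its stock recess is 9 mm deep, so the upper 9 mm of the stock stand above the deck; blade slot 3 mm deep. Clearance 2 mm a side round the stock, 2 to 2.5 mm round the blade.
- medium_seat_tip (a point): Where point medium_tip is when the medium square is seated: 61 mm right (-y) and 20 mm to the far side (+x) of medium_seat, in the case's frame.
- lid (a joint): Hinge angle of the case's lid, rad: 0 shut, 2.0 fully open; it starts at 1.75 to 1.95, leaning back a little past upright. The hinge is stiff (friction 0.22 N m, lid 0.18 kg): the lid stays at any angle at which it is left and must be brought down all the way.
- lid_hinge (a point): Middle of the lid's hinge line, 60 mm behind the case's centre and 18 mm above the bench; the line runs along the case's y.
- lid_edge (a point): Middle of the lid's free edge, on its outer face: 120 mm from the hinge line, 19 mm above it with the lid shut. The lid is a wooden tray 164 mm wide, 122 mm from hinge line to front, a 5 mm panel with walls 14 mm deep and 6 mm thick; shut, it spans 18 to 37 mm above the bench and clears seated squares by 4 mm.
- large_square: Large engineer's square, 0.37 kg. Dark steel stock 84 x 24 x 20 mm (y, x, z); bright blade 16 mm wide, 4 mm thick, reaching 105 mm beyond the stock from one end, mid-thickness. Origin: stock centre. x: towards the blade's tip; y: along the stock to the end with the blade (centre line y = +34 mm). Starts lying on the bench, z up (origin 10 mm up), as it must lie in the case.
- large_tip (a point): Middle of the end of the large square's blade: x = +117, y = +34, z = 0 mm in the square's frame.
- medium_square: Medium engineer's square, 0.19 kg. Stock 56 x 18 x 18 mm (y, x, z); blade 16 mm wide, 4 mm thick, reaching 52 mm beyond it. Origin and axes as on the large one; blade's centre line y = +20 mm. Starts standing on its stock, blade (x) up, origin 9 mm up. Must lie z up in the case: lay it over with the blade towards its -z side; laid the other way it is the mirror image and will not fit.
- medium_tip (a point): Middle of the end of the medium square's blade: x = +61, y = +20, z = 0 mm in the square's frame. 70 mm above the bench while it stands.
- ferrule: Bystander: loose pale wooden ring, 26 mm across, 22 mm tall, standing on the bench right of the case. Origin: centre of its underside.
- clip: Bystander: loose black angle clip, 64 x 12 x 12 mm, near the right edge of the bench. Origin: centre of its underside, length along its y. Beyond that edge a window ledge, 185 to 232 mm above the bench, runs along y = -0.43 m: keep a leaning wrist off it.
- tape_roll: Bystander: loose roll of brown tape lying flat, 89 mm across, 24 mm tall, in front of the case on the left. Origin: centre of its underside.
- handle_blank: Bystander: loose wooden handle blank, 132 x 25 x 25 mm, lying left of the case. Origin: centre of its underside, length along its y.
There are look-alikes about, which are no part of the job. Leave any orange look-alike of the medium_square alone.

How it is judged:
At the end, for the whole second after the job is handed in: Both squares lie flat and fully home in their own recesses, at rest (stock centre within 5 mm and blade tip within 6 mm of the seat, tilted less than 0.05 rad), and the lid is shut (hinge below 0.05 rad) (distance between large_square and large_seat below 0.005 m and distance between large_tip and large_seat_tip below 0.006 m and distance between medium_square and medium_seat below 0.005 m and distance between medium_tip and medium_seat_tip below 0.006 m and angle between each of large_square, medium_square's own z axis and vertical below 0.05 rad and value of joint lid below 0.05 rad and linear speed of each of large_square, medium_square below 0.02 m/s); the robot touches nothing.
It fails at once if the ferrule is moved by more than 25 mm (distance of ferrule from where it was at the start of the episode above 0.025 m).
It fails at once if the clip is moved by more than 25 mm (distance of clip from where it was at the start of the episode above 0.025 m).
It fails at once if the tape roll is moved by more than 25 mm (distance of tape_roll from where it was at the start of the episode above 0.025 m).
It fails at once if the handle blank is moved by more than 25 mm (distance of handle_blank from where it was at the start of the episode above 0.025 m).
It also fails if it takes over 72 s, if anything falls off the work surface, if the arm or the gripper's body presses on something with over 40 N, if the wrist force passes 120 N, or if a joint passes its speed limit or range.

ROBOT

A 6-joint arm with a two-finger parallel gripper is mounted at the origin on a cart in front of the work surface, level with it; the furniture and walls round the work are solid. World frame = base frame: x ahead of the robot, y to its left, z up, the work surface at z = 0. Lengths are in m, angles in rad, forces in N, time in s.
With the tool pointing down it reaches from about 0.3 to 0.775 m from the base axis. Payload 14.6 kg.
Tool frame: the origin (TCP) lies at the very end of the fingers, on their centre line; the grasp point (between the pads) lies 19 mm behind it (env.grip_point_offset is the x of the grasp point in the tool frame, in m); x points along the fingers, y is the direction in which the jaws open and shut, and the axes are right-handed (so a half turn about x gives the same grasp; the last joint's range is limited). The gripper opens to 85 mm and grips with 20 to 120 N. Pads are 22 mm wide; open, the fingers measure 114 mm over their backs; the gripper's body (76 mm by 85 mm) begins 54 mm behind the grasp point. The pads swing forward as they close: fully open they stand 13 mm farther back than shut.
Start: joints at [1.114, 0.3, 1.521, -0, 1.321, -0.067], TCP at [0.209, 0.509, 0.231] pointing down, gripper open.
Joint ranges: [-3.03, 3.03], [-0.79, 2.21], [0.23, 2.52], [-1.04, 4.18], [0, 3.07], [-2.55, 2.55]. Speed limits (rad/s): [2.22, 2.22, 2.57, 3.14, 3.14, 3.14].

INTERFACE

Orientations are given as a unit quaternion [x, y, z, w].
In Python, from workcell import env gives the robot as it stands.
- The arm moves only by the tool step_arm, never from a script. Its arguments are lists of equal length, an entry for each row: "slide": the shift along the world's x, y, z in m, a list of three; "roll": the turn about the world's z in rad. In form: {"slide": [[x, y, z], ...], "roll": [roll, ...]}. A call has 1 to 20 rows; each row shifts and turns the commanded pose from where the row before left it; what a row does not reach is not made up. A row lasts 1/10 s, in which the tool goes at most 50 mm and 8.59 degrees, less where a joint would pass 70% of its speed; a pose out of reach is approached as far as the arm can. A call is refused whole if a number of a shift passes 0.05 or a number of a turn 0.15, either way. A call with a gripper value outside its range is refused whole. "jaw" is the opening, from 0 (shut) to 1 (fully open), set as the call begins (left out, the last holds). The fingers move at their own pace and stop on an object; "grip_force" is the grip in N (left out, the last holds). Time passes only in rows, so rows that do not move let the fingers close. It gives the time, the measured TCP pose, the force and the opening at its end, in the units of the state.
- env.read_state(): the state, without advancing time (a new reading comes with each control period).
- env.grab_frame(name): name is "scene" or "top" or "wrist"; returns a dict with "color" (384x512x3 uint8, red, green, blue), "depth" (384x512 float32, m along the optical axis (not along the pixel's ray), 0 where there is no reading), "K" (3x3 intrinsics, pixels), "R" (3x3) and "t" (3): a world point X has camera coordinates R X + t; the wrist camera has in their place "tool_from_camera" (4x4, takes a point from camera to tool coordinates, whose origin is the TCP and whose axes are the tool frame's). Camera axes: x right, y down, z forward; pixel columns grow to the right and rows downward; lengths in m; the calibration is good to about 2 mm. A picture is of the moment at which its call begins: read the wrist's pose just before it.
- env.hand_in(): hands the job in, once; it reports no verdict.
Trained networks look in the newest picture that a camera, given by its name, has taken for a name from the list of things; names that differ only in an ending like _2 or _b are one class to them, and where a whole thing is asked for, a point or a joint stands for the part that bears it (a point fixed in the world has none). Each returns a list of dicts, best first, with "score" (0 to 1); they miss things now and then, are a little off and sometimes report something else, mostly with a low value. They report only what shows in the picture. A call takes as long as a camera call. They do not tell look-alikes from the thing itself.
- env.spot_in(name, camera): "xyz" ([x, y, z] in m, in the coordinates of the camera as it stood for that picture, good to about 4 mm: the middle of the surface that is visible of it).
The state is a dict: "time_s": time; "q": joint angles; "qvel": joint speeds; "effort": joint torques, N m; "ee_pos": TCP position; "tcp_rot": TCP orientation; "force": force on the tool from outside, world axes, zero at the start; "torque": the same for the moment, N m; "gripper_width": finger opening in m.
Only numpy, scipy, OpenCV 4.12 (cv2) and the standard library are available. Lean on these libraries where they do the work, as an engineer would, in place of code of your own. Each camera call takes 0.05 s, during which the arm holds its last target.

## Working session

There is one attempt and no reset: what is moved stays moved. The work goes in short steps, Python scripts to look and compute and a tool call to move; the robot and the scene stay as the last step left them, time stands still between calls to the robot, and variables do not carry over. Pictures are saved under pics/ and viewed, and the job is handed in when it is done.

Besides the shell and the picture viewer there is one more tool, called after "Call:" as name([rows], argument=value, ...), one row to a line, values as JSON. step_arm: Moves the arm, as the interface text tells. Its arguments: {"type":"object","properties":{"slide":{"type":"array","items":{"type":"array","items":{"type":"number"}}},"roll":{"type":"array","items":{"type":"number"}},"jaw":{"type":"number"},"grip_force":{"type":"number"}},"required":["slide","roll"]}

```bash
mkdir -p pics; ls; cat > h.py <<'E'
import numpy as np, cv2
from workcell import env
from scipy.spatial.transform import Rotation as Rn
def grab(name,fn=None):
    s=env.read_state(); f=env.grab_frame(name)
    if fn: cv2.imwrite('pics/'+fn,cv2.cvtColor(f['color'],cv2.COLOR_RGB2BGR))
    return s,f
def pose(f,s=None):
    # returns R,t world->cam inverse: Rwc, twc
    if 'R' in f:
        return np.array(f['R']).T, -np.array(f['R']).T@np.array(f['t'])
    T=np.array(f['tool_from_camera']); Rt=Rn.from_quat(s['tcp_rot']).as_matrix()
    return Rt@T[:3,:3], Rt@T[:3,3]+np.array(s['ee_pos'])
def cloud(f,s=None):
    K=np.array(f['K']);d=f['depth'];v,u=np.mgrid[:d.shape[0],:d.shape[1]]
    c=np.stack([(u-K[0,2])/K[0,0]*d,(v-K[1,2])/K[1,1]*d,d],-1)
    R,t=pose(f,s); w=c@R.T+t; w[d==0]=np.nan
    return w
def proj(f,P,s=None):
    R,t=pose(f,s);K=np.array(f['K']); c=(np.atleast_2d(P)-t)@R; p=c@K.T; return p[:,:2]/p[:,2:]
E
python3 - <<'E'
from h import *
print(env.read_state(), env.grip_point_offset)
names=['case','lid','large_square','medium_square','ferrule','clip','tape_roll','handle_blank']
for n in ['scene','top','wrist']:
    s,f=grab(n,n+'0.png'); R,t=pose(f,s); print(n,'cam at',t.round(3),'look',R[:,2].round(2))
    for m in names:
        for r in env.spot_in(m,n)[:4]:
            p=R@np.array(r['xyz'])+t
            print(' ',m,round(r['score'],2),p.round(3), proj(f,p,s).round(0)[0])
E
```

```text
pics
{'time_s': 0.0, 'q': array([ 1.11443028e+00,  3.00483788e-01,  1.52158728e+00,  5.74674907e-05,
        1.32066735e+00, -6.65765455e-02]), 'qvel': array([ 3.32580050e-03,  1.87130484e-03,  8.69116675e-05,  1.04339902e-03,
       -7.04355693e-04,  3.83868319e-04]), 'effort': array([-3.14515473e-04, -5.43505239e+01, -3.61801171e+01, -6.81078677e-05,
        3.96978983e-03, -3.56944247e-05]), 'ee_pos': array([0.20887455, 0.50854899, 0.23071172]), 'tcp_rot': array([ 0.13655931,  0.69384252, -0.13733177,  0.69359506]), 'force': array([-0.21401055,  1.30957053,  0.1751866 ]), 'torque': array([-0.02201261, -0.018461  ,  0.03057509]), 'gripper_width': 0.08511876571021892} -0.0187
scene cam at [0.558 0.881 0.547] look [-0.03 -0.91 -0.42]
  case 0.69 [0.597 0.025 0.023] [231. 237.]
  lid 0.64 [0.628 0.021 0.074] [218. 219.]
  large_square 0.74 [ 0.437 -0.216  0.017] [283. 197.]
  medium_square 0.73 [ 0.431 -0.094  0.025] [290. 212.]
  medium_square 0.64 [ 0.585 -0.228  0.021] [236. 195.]
  ferrule 0.29 [0.594 0.026 0.02 ] [232. 238.]
  clip 0.59 [ 0.508 -0.347  0.01 ] [259. 183.]
  tape_roll 0.57 [0.361 0.042 0.03 ] [323. 235.]
  tape_roll 0.53 [0.629 0.018 0.072] [217. 220.]
  handle_blank 0.93 [0.623 0.175 0.021] [218. 274.]
top cam at [ 0.386 -0.083  0.942] look [ 0.15  0.   -0.99]
  case 0.92 [0.59  0.016 0.021] [214. 167.]
  case 0.64 [0.632 0.003 0.076] [218. 144.]
  lid 0.84 [0.634 0.007 0.081] [217. 143.]
  lid 0.37 [0.59  0.017 0.023] [214. 167.]
  large_square 0.94 [ 0.441 -0.224  0.023] [311. 230.]
  medium_square 0.79 [ 0.631 -0.328  0.021] [353. 154.]
  medium_square 0.76 [ 0.418 -0.107  0.018] [262. 238.]
  medium_square 0.66 [ 0.589 -0.223  0.023] [311. 169.]
  tape_roll 0.88 [0.384 0.06  0.026] [192. 251.]
  handle_blank 0.78 [0.618 0.165 0.025] [154. 154.]
  handle_blank 0.64 [0.588 0.015 0.022] [215. 168.]
wrist cam at [0.144 0.534 0.374] look [ 0.25 -0.1  -0.96]
```

View pics/top0.png

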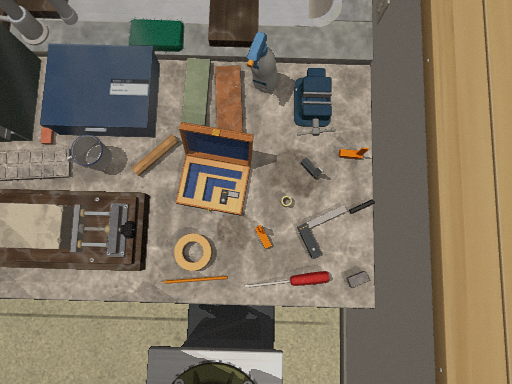

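View pics/scene0.png

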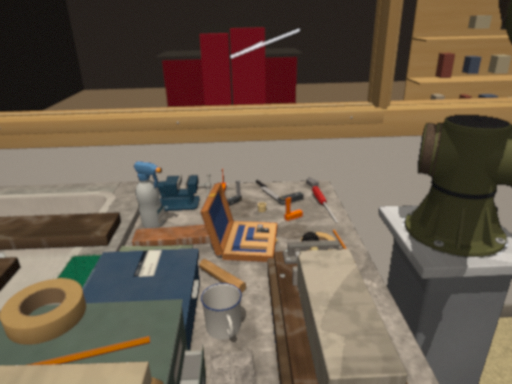

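```bash
python3 - <<'E'
from h import *
s,f=grab('top')
im=cv2.cvtColor(f['color'],cv2.COLOR_RGB2BGR)
cv2.imwrite('pics/topcrop.png',cv2.resize(im[110:310,150:400],None,fx=3.1,fy=3,interpolation=cv2.INTER_CUBIC))
E
```

```text
(no output)
```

View pics/topcrop.png

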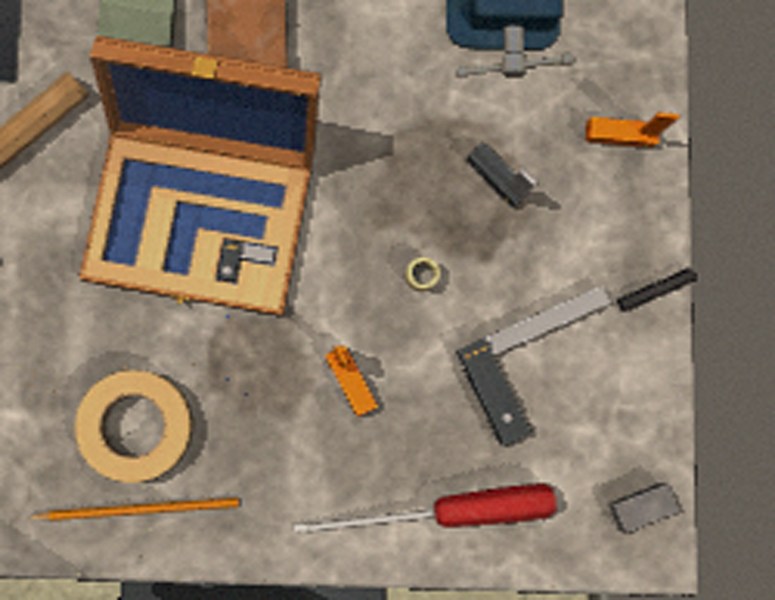

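Top view: the case is at about px (214,175), rotated slightly clockwise, with the large and medium recesses empty. The large square is at (311,230). The dark standing medium square is at (311,169). The two orange look-alikes are at (262,238) and (353,154). Next I'll check obstacle heights and refine the poses.

```bash
python3 - <<'E'
from h import *
s,f=grab('top'); w=cloud(f)
# coarse max-height map grid 5cm
xs=np.arange(0.25,0.95,0.05); ys=np.arange(0.6,-0.5,-0.05)
print('y:',[round(y,2) for y in ys])
for x in xs[::-1]:
    row=[]
    for y in ys:
        m=(abs(w[...,0]-x)<.025)&(abs(w[...,1]-y)<.025)
        row.append('%4d'%(np.nanmax(w[...,2][m])*1000) if m.any() else '   .')
    print('%.2f'%x,' '.join(row))
# noise of table
m=(abs(w[...,0]-.42)<.02)&(abs(w[...,1]+.02)<.02); print(np.nanmedian(w[...,2][m]),np.nanstd(w[...,2][m]))
E
```

```text
y: [np.float64(0.6), np.float64(0.55), np.float64(0.5), np.float64(0.45), np.float64(0.4), np.float64(0.35), np.float64(0.3), np.float64(0.25), np.float64(0.2), np.float64(0.15), np.float64(0.1), np.float64(0.05), np.float64(-0.0), np.float64(-0.05), np.float64(-0.1), np.float64(-0.15), np.float64(-0.2), np.float64(-0.25), np.float64(-0.3), np.float64(-0.35), np.float64(-0.4), np.float64(-0.45)]
0.90    .   92  174  102   26   25   25   52   52   53   50   61   61   60   58   26   27   26   26   26   24  237
0.85    .    .  172    4   95   95   95   94   95   93   24   24   29  196  200   70   79   78    6    6    4  237
0.80    .    .  165    3   95   95   95   94   94   94   24   23   29  197  199   96   90   91    5    7    4  237
0.75    .    .  158    3   94   95   94   95   96   96   24   23   27  179    5    5   91   92    6    6    5  237
0.70    .    .  147   15   94   96   94   95   94   93   26   24   29   28    6    6   91   90    5    6    4  237
0.65    .   25  136   18   93   94   95   94   93   92  138  139  142  139  137    6   71   87   23   75    4  236
0.60    .  
[... 252 characters left out ...]
9  123  117  120   60   24   23   30   23    5   26    5   15   17   16   13  236
0.45    .    .    .  168  169  170  168  123  129   61    5   25    5   19   72    6   24   18   11    6    5  236
0.40    .    .   85  168  169  169  168  122  129   59   27   28   28    5   23   20   24   24    5    5    4  236
0.35    .    2   86   88   88   89   89   98   99   58   28   29   28    6    5   16   33   34   23   22    3  237
0.30    .    2    4    4    5    5    5    4    4    7    9   10   10    4   11   19   33   31   23   22    3  237
0.25    .  -35    3    3    5    3    4    5    4    4    4    4    4    3    4    4    4    5    4    3    3  236
0.0005169786399191745 0.0016390873799916857
```

Call:
step_arm([
  [0.0,-0.05,0.01],
  [0.02,-0.045,0.01],
  [0.02,-0.045,0.01],
  [0.02,-0.045,0.01],
  [0.02,-0.045,0.01],
  [0.02,-0.045,0.01],
  [0.02,-0.045,0.01],
  [0.02,-0.045,0.01],
  [0.02,-0.045,0.0],
  [0.02,-0.045,0.0],
  [0.02,-0.045,0.0],
  [0.02,-0.03,0.0],
  [0.01,0.0,0.0],
  [0,0,0],
], roll=[0,0,0,0,0,0,0,0,0,0,0,0,0,0])

```text
time_s: 2.85
ee_pos: [0.4388, -0.0191, 0.3104]
tcp_rot: [0.137, 0.694, -0.137, 0.693]
force: [0.2, 0.4, -0.4]
gripper_width: 0.0853
```

```bash
python3 - <<'E'
from h import *
s,f=grab('wrist','w1.png'); R,t=pose(f,s); print(t,R[:,2],np.array(f['tool_from_camera']).round(3))
np.savez('w1.npz',w=cloud(f,s),c=f['color'])
E
```

```text
[0.37420863 0.00660739 0.45342503] [ 0.24886098 -0.10346906 -0.96299656] [[ 0.    -0.27   0.963 -0.143]
 [ 1.    -0.001 -0.001 -0.001]
 [ 0.001  0.963  0.27  -0.07 ]
 [ 0.     0.     0.     1.   ]]
```

View pics/w1.png

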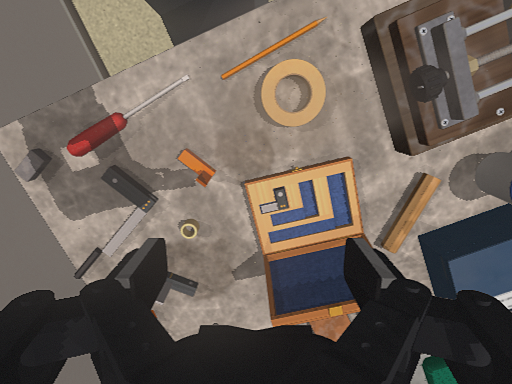

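```bash
cat >> h.py <<'E'
def topdown(w,c,x0,x1,y0,y1,res=0.0005,z=None):
    pass
def rect_of(pts):
    r=cv2.minAreaRect((pts*1000).astype(np.float32)); b=cv2.boxPoints(r); return np.array(r[0])/1000,b/1000
def fitcase(w,c,g=(0.585,0.017),verbose=1):
    hsv=cv2.cvtColor(c,cv2.COLOR_RGB2HSV).astype(int)
    near=np.hypot(w[...,0]-g[0],w[...,1]-g[1])<.115
    m=near&(abs(w[...,2]-.018)<.006)&(hsv[...,1]>70)&(hsv[...,0]<30)&(hsv[...,2]>90)
    m=cv2.morphologyEx(m.astype(np.uint8),cv2.MORPH_OPEN,np.ones((3,3)))
    n,l,st,_=cv2.connectedComponentsWithStats(m); k=1+np.argmax(st[1:,4]); m=l==k
    p=w[m]; ctr,b=rect_of(p[:,:2]); 
    if verbose: print('n',m.sum(),'z',np.median(p[:,2]))
    e=[(b[(i+1)%4]-b[i]) for i in range(4)]; L=[np.linalg.norm(x) for x in e]
    ly=e[int(np.argmax(L))]; ly=ly*np.sign(ly[1]); yaw=np.arctan2(-ly[0],ly[1])
    return ctr,yaw,sorted(L),m
E
python3 - <<'E'
from h import *
d=np.load('w1.npz');w,c=d['w'],d['c']
print(fitcase(w,c)[:3])
s,f=grab('top'); w2=cloud(f); print(fitcase(w2,f['color'])[:3])
# table height & large
for nm,W,C in (('wrist',w,c),('top',w2,f['color'])):
    m=(abs(W[...,0]-.42)<.02)&(abs(W[...,1]+.02)<.02); print(nm,'table',np.nanmedian(W[...,2][m]))
    m=(np.hypot(W[...,0]-.43,W[...,1]+.21)<.06)&(W[...,2]>.014)&(W[...,2]<.026)&(C.max(-1)<95)
    m=cv2.morphologyEx(m.astype(np.uint8),cv2.MORPH_OPEN,np.ones((3,3))).astype(bool)
    p=W[m]; ctr,b=rect_of(p[:,:2]); L=[np.linalg.norm(b[1]-b[0]),np.linalg.norm(b[2]-b[1])]
    e=b[1]-b[0] if L[0]>L[1] else b[2]-b[1]; e*=np.sign(e[0]); print(nm,'large stock',ctr,'yaxis yaw',np.arctan2(-e[0],e[1]),L,'z',np.median(p[:,2]))
    m=(np.hypot(W[...,0]-.5,W[...,1]+.27)<.08)&(W[...,2]>.007)&(W[...,2]<.018)&(C.min(-1)>110)
    m=cv2.morphologyEx(m.astype(np.uint8),cv2.MORPH_OPEN,np.ones((2,2)))
    n,l,st,_=cv2.connectedComponentsWithStats(m); k=1+np.argmax(st[1:,4]); m=l==k
    p=W[m]; ctr,b=rect_of(p[:,:2]); L=[np.linalg.norm(b[1]-b[0]),np.linalg.norm(b[2]-b[1])]
    e=b[1]-b[0] if L[0]>L[1] else b[2]-b[1]; e*=-np.sign(e[1]); print(nm,'blade',ctr,'dir',np.arctan2(e[1],e[0]),L,'z',np.median(p[:,2]))
E
```

```text
n 5276 z 0.018406276324653387
(array([0.54825647, 0.01993707]), np.float32(-0.15304889), [np.float32(0.13990109), np.float32(0.13990109), np.float32(0.16403231), np.float32(0.16403233)])
n 474 z 0.020373250696516743
(array([0.61015558, 0.01587437]), np.float32(-0.13114569), [np.float32(0.024196327), np.float32(0.024196327), np.float32(0.15051202), np.float32(0.15051202)])
wrist table 0.3966332741925842
wrist large stock [ 0.41279132 -0.21687167] yaxis yaw -1.1189531 [np.float32(0.024781978), np.float32(0.08296415)] z 0.020317508729116307
wrist blade [ 0.47757123 -0.26463412] dir -1.0780168 [np.float32(0.109403506), np.float32(0.014741217)] z nan
top table 0.5870036805103818
top large stock [ 0.41221893 -0.22115288] yaxis yaw -1.1050398 [np.float32(0.02441501), np.float32(0.07339894)] z 0.020743241620993502
top blade [ 0.47408575 -0.26749207] dir -1.1152874 [np.float32(0.10637184), np.float32(0.016066547)] z 0.012341447387597793
```

```bash
cat >> h.py <<'E'
def ortho(f,s,ctr,half,z,res=0.0005):
    # image: up=+x, left=+y ; returns image; px(u,v): x=ctr0+half-v*res ; y=ctr1+half-u*res
    n=int(2*half/res); v,u=np.mgrid[:n,:n]
    P=np.stack([ctr[0]+half-v*res,ctr[1]+half-u*res,np.full(u.shape,z)],-1).reshape(-1,3)
    q=proj(f,P,s).reshape(n,n,2).astype(np.float32)
    return cv2.remap(cv2.cvtColor(f['color'],cv2.COLOR_RGB2BGR),q[...,0],q[...,1],cv2.INTER_CUBIC)
E
python3 - <<'E'
from h import *
import pickle
s,f=grab('wrist'); pickle.dump((s,f),open('w1.pkl','wb'))
o=ortho(f,s,(.585,.02),.1,.018,.0004)
for g in range(0,500,50): cv2.line(o,(g,0),(g,6),(0,0,255),1); cv2.line(o,(0,g),(6,g),(0,0,255),1)
cv2.imwrite('pics/o1.png',o)
E
```

```text
(no output)
```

View pics/o1.png

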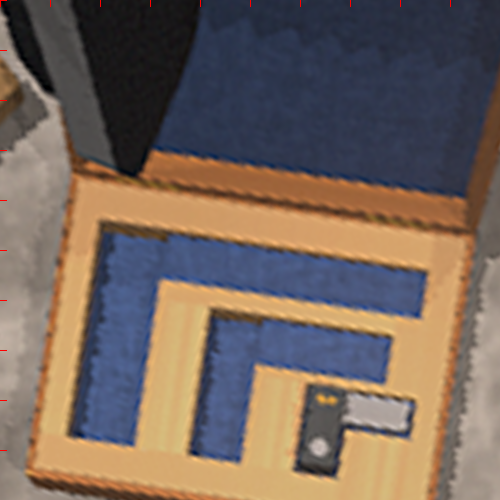

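```bash
cat >> h.py <<'E'
from scipy.optimize import minimize
CX=None
def case_model(p,ctr,half,res):
    n=int(2*half/res); v,u=np.mgrid[:n,:n]; X=ctr[0]+half-v*res-p[0]; Y=ctr[1]+half-u*res-p[1]
    c,s=np.cos(p[2]),np.sin(p[2]); x=c*X+s*Y; y=-s*X+c*Y
    sg=lambda d: 1/(1+np.exp(-d/0.0006))
    box=lambda x0,x1,y0,y1: sg(np.minimum(np.minimum(x-x0,x1-x),np.minimum(y-y0,y1-y)))
    m=box(-.06,.06,-.08,.08)
    L=np.maximum(box(-.044,.044,.04,.068),box(.0235,.0445,.054-.1195,.05))
    M=np.maximum(box(-.014-.03,-.014+.03,.008-.011,.008+.011),box(-.014+.0095,-.014+.0305,.008-.0635,.008))
    S=np.maximum(box(-.044,-.008,-.042,-.024),box(-.026+.016-.012,-.01+.002,-.08+.02,-.03))
    valid=1-np.maximum(box(-.052,.0,-.072,-.02),box(.055,.2,-.2,.2))
    return m*(1-L)*(1-M),valid,(x,y)
def fit_case(f,s,p0,half=.1,res=.0005,z=.018,fn=None):
    ctr=(p0[0],p0[1]); o=ortho(f,s,ctr,half,z,res); hsv=cv2.cvtColor(o,cv2.COLOR_BGR2HSV).astype(float)
    T=((hsv[...,0]<28)&(hsv[...,0]>8)&(hsv[...,1]>60)&(hsv[...,1]<165)&(hsv[...,2]>150)).astype(float)
    T=cv2.GaussianBlur(T,(0,0),1.5)
    def cost(p):
        m,v,_=case_model(p,ctr,half,res); return (v*(m-T)**2).sum()/1000
    best=None
    for dy in (-.1,0,.1):
        r=minimize(cost,[p0[0],p0[1],p0[2]+dy],method='Nelder-Mead',options=dict(initial_simplex=[[p0[0]+a,p0[1]+b,p0[2]+dy+c] for a,b,c in ((0,0,0),(.006,0,0),(0,.006,0),(0,0,.06))],xatol=1e-5,fatol=1e-5))
        if best is None or r.fun<best.fun: best=r
    if fn:
        m,_,_=case_model(best.x,ctr,half,res)
        ct,_=cv2.findContours((m>.5).astype(np.uint8),cv2.RETR_LIST,cv2.CHAIN_APPROX_NONE); o2=np.hstack([o,cv2.cvtColor((T*255).astype(np.uint8),cv2.COLOR_GRAY2BGR)]); cv2.drawContours(o2,ct,-1,(0,0,255),1); cv2.imwrite('pics/'+fn,o2)
    return best.x,best.fun
E
python3 - <<'E'
from h import *
import pickle
s,f=pickle.load(open('w1.pkl','rb'))
print(fit_case(f,s,(.58,.02,-.14),fn='fc1.png'))
E
```

```text
(array([0.42304121, 0.02646348, 0.01663342]), np.float64(0.03098335109392135))
```

View pics/fc1.png

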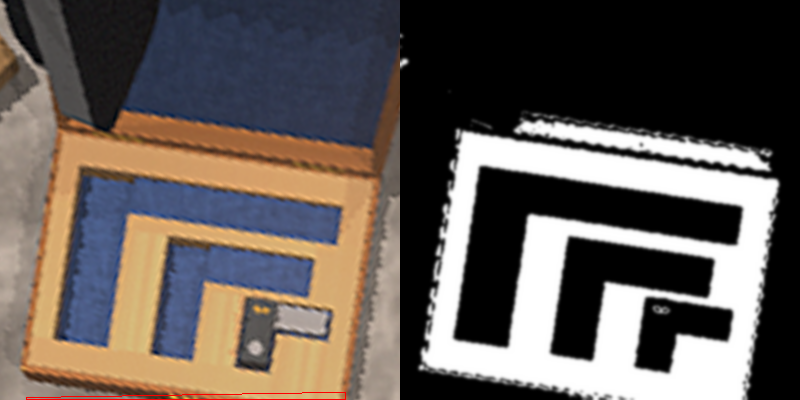

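```bash
python3 - <<'E'
t=open('h.py').read()
t=t.replace("    def cost(p):\n        m,v,_=case_model(p,ctr,half,res);","    v0=case_model(p0,ctr,half,res)[1]\n    def cost(p):\n        m=case_model(p,ctr,half,res)[0];v=v0;")
open('h.py','w').write(t)
E
python3 - <<'E'
from h import *
import pickle
s,f=pickle.load(open('w1.pkl','rb'))
p,c=fit_case(f,s,(.563,.016,-.14)); print(p,c); p,c=fit_case(f,s,p,fn='fc2.png');print(p,c)
E
```

```text
[ 0.54325066  0.0198692  -0.15598343] 4.982951090384779
[ 0.54326184  0.01988216 -0.15708139] 0.6778568603678911
```

View pics/fc2.png

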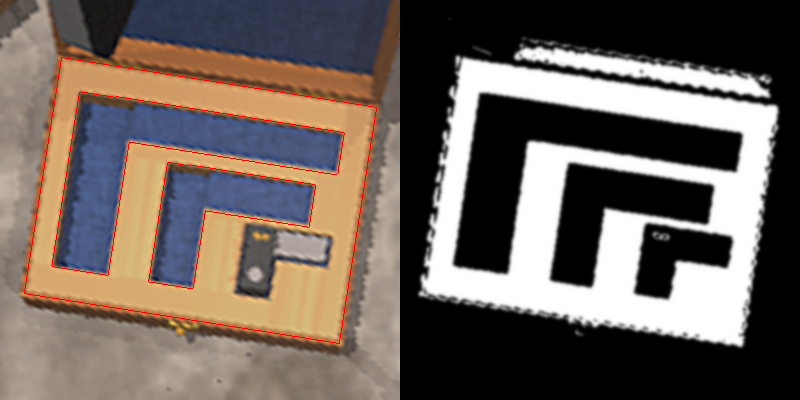

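```bash
python3 - <<'E'
from h import *
import pickle
s,f=pickle.load(open('w1.pkl','rb')); R=Rn.from_quat(s['tcp_rot']).as_matrix(); print(R.round(3)); print(s['q'])
R,t=pose(f,s)
for m in ['large_square','medium_square','ferrule','clip','tape_roll','handle_blank']:
    for r in env.spot_in(m,'wrist')[:4]:
        p=R@np.array(r['xyz'])+t
        print(' ',m,round(r['score'],2),p.round(3), proj(f,p,s).round(0)[0])
# medium cloud from top, rows obscured? 
s,f=grab('top','top1.png'); w=cloud(f); C=f['color']
m=(np.hypot(w[...,0]-.60,w[...,1]+.225)<.07)&(w[...,2]>.010)
for p,c in list(zip(w[m],C[m]))[::4]: print((p*1000).round().astype(int),c, end='; ')
E
```

```text
[[-0.     0.379  0.925]
 [ 0.     0.925 -0.379]
 [-1.     0.    -0.   ]]
[-1.24740663e-01 -7.98796298e-03  1.68910655e+00  1.26394729e-04
  1.46082854e+00 -1.30656937e+00]
  large_square 0.82 [ 0.43  -0.217  0.022] [133. 201.]
  medium_square 0.81 [ 0.421 -0.103  0.018] [199. 167.]
  medium_square 0.5 [ 0.625 -0.017  0.082] [307. 284.]
  medium_square 0.3 [0.607 0.168 0.02 ] [409. 211.]
  ferrule 0.63 [ 0.509 -0.165  0.016] [187. 232.]
  clip 0.67 [ 0.495 -0.345  0.01 ] [ 86. 261.]
  clip 0.56 [ 0.588 -0.002  0.02 ] [301. 239.]
  tape_roll 0.92 [0.376 0.064 0.023] [294.  92.]
  tape_roll 0.63 [0.608 0.167 0.022] [409. 212.]
  tape_roll 0.3 [ 0.431 -0.22   0.022] [131. 202.]
  handle_blank 0.94 [0.61  0.169 0.022] [411. 213.]
[ 670 -227   72] [152 149 151]; [ 668 -225   70] [119 117 112]; [ 668 -234   69] [129 120 109]; [ 666 -225   68] [65 57 56]; [ 667 -235   65] [108 101  90]; [ 667 -229   56] [69 61 60]; [ 619 -211   19] [81 78 80]; [ 617 -214   17] [83 85 84]; [ 614 -211   18] [84 84 84]; [ 612 -201   18] [88 86 84]; [ 612 -211   17] [83 85 82]; [ 609 -199   18] [40 43 43]; [ 609
[... 556 characters left out ...]
4 -233   65] [104 101  98]; [ 591 -216   18] [64 67 65]; [ 592 -226   17] [76 75 72]; [ 585 -231   49] [73 68 65]; [ 580 -236   72] [219 210 204]; [ 589 -221   19] [88 88 84]; [ 589 -231   19] [82 82 81]; [ 581 -235   55] [65 61 57]; [ 578 -241   71] [200 193 188]; [ 587 -226   17] [80 79 77]; [ 583 -233   36] [69 68 66]; [ 578 -238   62] [66 63 60]; [ 584 -223   19] [84 85 88]; [ 584 -233   22] [72 68 66]; [ 578 -238   48] [71 67 66]; [ 581 -226   20] [86 88 86]; [ 581 -235   25] [72 69 65]; [ 575 -240   51] [89 85 76]; [ 580 -231   17] [78 78 73]; [ 577 -239   31] [76 75 68]; [ 576 -231   20] [80 83 81]; [ 576 -240   24] [73 69 66]; [ 574 -236   20] [75 76 74]; [ 572 -234   17] [41 46 46];
```

View pics/top1.png

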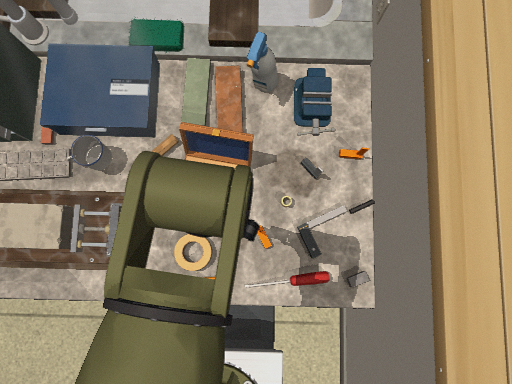

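```bash
cat >> h.py <<'E'
def fit_square(f,s,p0,dim,z0,half=.09,res=.0005,fn=None,dark=95,it=2):
    # dim: (stock len y, stock width x, height, blade cy, blade len)   z0 = origin height
    Ly,Wx,H,by,bl=dim
    for k in range(it):
        ctr=(p0[0]+.03*np.cos(p0[2]),p0[1]+.03*np.sin(p0[2]))
        o=ortho(f,s,ctr,half,z0+H/2,res); ob=ortho(f,s,ctr,half,z0+.002,res)
        T=(o.max(-1)<dark).astype(float); hs=cv2.cvtColor(ob,cv2.COLOR_BGR2HSV)
        n=int(2*half/res); v,u=np.mgrid[:n,:n]
        lab=cv2.cvtColor(ob,cv2.COLOR_BGR2LAB).astype(float)
        B=cv2.GaussianBlur(lab[...,0],(0,0),1.5); 
        T=cv2.GaussianBlur(T,(0,0),1.5)
        def mod(p):
            X=ctr[0]+half-v*res-p[0]; Y=ctr[1]+half-u*res-p[1]; c,sn=np.cos(p[2]),np.sin(p[2]); x=c*X+sn*Y; y=-sn*X+c*Y
            sg=lambda d: 1/(1+np.exp(-d/0.0006))
            box=lambda x0,x1,y0,y1: sg(np.minimum(np.minimum(x-x0,x1-x),np.minimum(y-y0,y1-y)))
            st=box(-Wx/2,Wx/2,-Ly/2,Ly/2); near=box(-Wx/2-.006,Wx/2+.004,-Ly/2-.006,Ly/2+.006)
            b=box(Wx/2+.004,Wx/2+bl,by-.008,by+.008); bn=box(Wx/2+.004,Wx/2+bl+.005,by-.013,by+.013)
            return st,near,b,bn
        def cost(p):
            st,near,b,bn=mod(p); ring=bn-b
            # stock: dark inside minus dark in ring ; blade: bright inside vs ring
            a=(T*st).sum()/st.sum()-(T*(near-st)).sum()/(near-st).sum()
            bb=((B*b).sum()/b.sum()-(B*ring).sum()/ring.sum())/60
            return -a-0.7*bb
        r=minimize(cost,p0,method='Nelder-Mead',options=dict(initial_simplex=[[p0[0]+a,p0[1]+b,p0[2]+c] for a,b,c in ((0,0,0),(.004,0,0),(0,.004,0),(0,0,.05))],xatol=1e-5,fatol=1e-6))
        p0=r.x
    if fn:
        st,_,b,_=mod(p0); outs=[]
        for im,mm in ((o,st),(ob,b)):
            im=im.copy(); ct,_=cv2.findContours((mm>.5).astype(np.uint8),cv2.RETR_LIST,cv2.CHAIN_APPROX_NONE); cv2.drawContours(im,ct,-1,(0,0,255),1); outs.append(im)
        cv2.imwrite('pics/'+fn,np.hstack(outs))
    return p0,r.fun
LARGE=(.084,.024,.020,.034,.105); MED=(.056,.018,.018,.020,.052)
E
python3 - <<'E'
from h import *
import pickle
s,f=pickle.load(open('w1.pkl','rb'))
print(fit_square(f,s,(.4128,-.2169,-1.1),LARGE,.010,fn='fl1.png'))
E
```

```text
(array([ 0.41289323, -0.21811457, -1.11538888]), np.float64(-0.7281908095789298))
```

View pics/fl1.png

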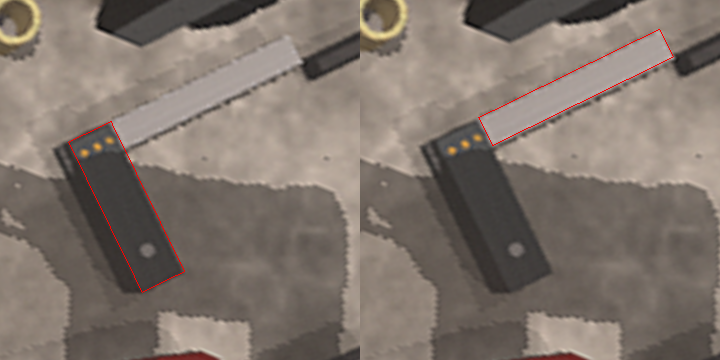

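Call:
step_arm([
  [-0.004,-0.04,-0.03],
  [-0.004,-0.04,-0.03],
  [-0.004,-0.04,-0.03],
  [-0.004,-0.04,-0.03],
  [-0.0054,-0.0368,-0.03],
  [0,0,-0.04],
  [0,0,-0.04],
  [0,0,-0.03],
  [0,0,-0.02],
  [0,0,0],
], roll=[0.13,0.13,0.13,0.13,0.13,0.13,0.01,0,0,0], jaw=0.62)

```text
time_s: 4.35
ee_pos: [0.4158, -0.2139, 0.0292]
tcp_rot: [-0.139, 0.694, 0.141, 0.692]
force: [-0.1, -0.1, 0.9]
gripper_width: 0.0534
```

```bash
python3 - <<'E'
from h import *
s,f=grab('wrist','w2.png'); print(s['q'],s['ee_pos'],s['force'])
R=Rn.from_quat(s['tcp_rot']).as_matrix(); print(np.arctan2(R[1,1],R[0,1]))
E
```

```text
[-5.53440658e-01  4.10092759e-01  1.91488803e+00 -2.40955028e-05
  8.21116647e-01 -2.52336398e+00] [ 0.41581674 -0.2138948   0.0292195 ] [-0.08211187 -0.08719009  0.94461595]
1.9699349783897329
```

View pics/w2.png

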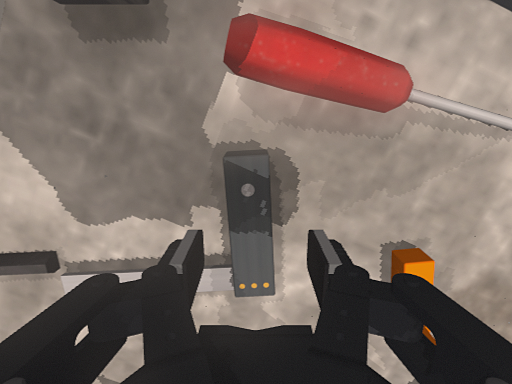

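Call:
step_arm([
  [0.0012,-0.0022,-0.008],
  [0,0,-0.008],
  [0,0,-0.002],
  [0,0,0],
], roll=[0,0,0,0])

```text
time_s: 4.8
ee_pos: [0.4182, -0.2168, 0.0133]
tcp_rot: [-0.14, 0.693, 0.14, 0.693]
force: [-0.5, 0.2, -0.7]
gripper_width: 0.0528
```

Call:
step_arm([
  [0,0,0],
  [0,0,0],
  [0,0,0],
  [0,0,0],
  [0,0,0],
  [0,0,0],
], roll=[0,0,0,0,0,0], jaw=0.0, grip_force=70)

```text
time_s: 5.4
ee_pos: [0.4184, -0.217, 0.014]
tcp_rot: [-0.14, 0.693, 0.14, 0.693]
force: [-2.3, 1.7, 7.4]
gripper_width: 0.0215
```

Call:
step_arm([
  [0,0,0.01],
  [0,0,0.03],
  [0,0,0.04],
  [0,0,0.02],
  [0,0,0],
], roll=[0,0,0,0,0])

```text
time_s: 5.9
ee_pos: [0.4192, -0.2175, 0.1163]
tcp_rot: [-0.141, 0.692, 0.139, 0.694]
force: [0.6, -0.1, -4.3]
gripper_width: 0.0215
```

```bash
python3 - <<'E'
from h import *
import pickle
s,f=grab('wrist','w3.png'); print(s['q'],s['ee_pos'],s['force'],s['gripper_width']); pickle.dump((s,f),open('w3.pkl','wb'))
R=Rn.from_quat(s['tcp_rot']).as_matrix(); print(np.arctan2(R[1,1],R[0,1]))
w=cloud(f,s)
# points in tool frame
wt=(w-s['ee_pos'])@R
C=f['color']
for (u,v) in [(250,190),(250,230),(240,200),(250,260),(195,240),(315,240),(195,270),(130,280),(180,275)]:
    print((u,v),(wt[v,u]*1000).round(1),C[v,u])
s2,g=grab('scene','sc3.png')
E
```

```text
[-5.56088725e-01  2.62887175e-01  1.86070647e+00 -6.17593658e-05
  1.01288577e+00 -2.52600691e+00] [ 0.41922864 -0.21747866  0.11625214] [ 0.61295224 -0.12512598 -4.3215355 ] 0.021522095785860892
1.969944624816433
(250, 190) [ -5.7  -2.4 -31.6] [111 105 102]
(250, 230) [ -5.4  -2.5 -10.9] [54 52 51]
(240, 200) [ -6.5  -7.2 -26.9] [59 58 57]
(250, 260) [-6.8 -2.6  5. ] [78 77 77]
(195, 240) [116.1 -57.   51.5] [182 167 153]
(315, 240) [116.2  56.8  51.7] [163 150 137]
(195, 270) [-47.7 -21.6 -13.5] [49 45 45]
(130, 280) [-53.1 -42.8 -12.9] [52 49 46]
(180, 275) [-42.5 -28.6  -8.3] [35 31 32]
```

View pics/w3.png

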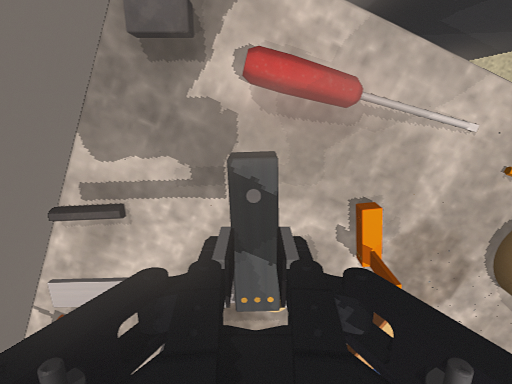

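```bash
python3 - <<'E'
from h import *
import pickle
s,f=pickle.load(open('w3.pkl','rb'))
print(fit_square(f,s,(.4139,-.2197,-1.17),LARGE,.112,fn='fl3.png',dark=100,it=3))
w=cloud(f,s); C=f['color']
m=np.zeros(C.shape[:2],bool); m[160:225,228:275]=1; m[225:300,240:270]=1
p=w[m&(abs(w[...,2]-.12)<.012)]; A=np.c_[p[:,:2]-p[:,:2].mean(0),np.ones(len(p))]; k=np.linalg.lstsq(A,p[:,2],rcond=None)[0]; print('plane',k)
m=np.zeros(C.shape[:2],bool); m[285:302,60:120]=1; p=w[m]; print('blade',np.median(p,0)); A=np.c_[p[:,:2]-p[:,:2].mean(0),np.ones(len(p))]; k=np.linalg.lstsq(A,p[:,2],rcond=None)[0]; print('plane',k)
E
```

```text
(array([ 0.41374942, -0.21990222, -1.12618763]), np.float64(-0.43888215076038684))
plane [-0.00234699  0.00806022  0.12250334]
blade [nan nan nan]
 ** On entry to DLASCL parameter number  4 had an illegal value
 ** On entry to DLASCL parameter number  4 had an illegal valueTraceback (most recent call last):
  File "<stdin>", line 8, in <module>
    x, resids, rank, s = _umath_linalg.lstsq(a, b, rcond,
                         ~~~~~~~~~~~~~~~~~~~^^^^^^^^^^^^^
                                             signature=signature)
                                             ^^^^^^^^^^^^^^^^^^^^
    raise LinAlgError("SVD did not converge in Linear Least Squares")
numpy.linalg.LinAlgError: SVD did not converge in Linear Least Squares
```

View pics/fl3.png

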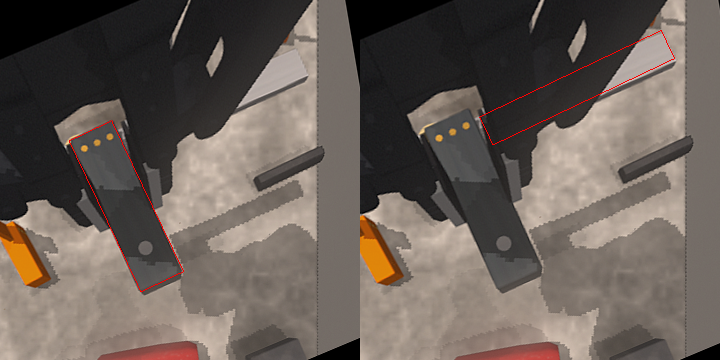

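```bash
python3 - <<'E'
from h import *
import pickle
s,f=pickle.load(open('w3.pkl','rb'))
w=cloud(f,s); C=f['color'].astype(int)
o=ortho(f,s,(.43,-.22),.06,.1225,.0002)
cv2.imwrite('pics/o3.png',o)
R=Rn.from_quat(s['tcp_rot']).as_matrix()
m=np.zeros(C.shape[:2],bool); m[150:222,215:290]=1
m&=(abs(w[...,2]-.1222)<.004)
p=w[m]; wt=(p-s['ee_pos'])@R
print(len(p)); 
# edges per row in tool frame
for v in range(152,222,10):
    mm=m.copy(); mm[:v]=0; mm[v+1:]=0; q=(w[mm]-s['ee_pos'])@R
    if len(q): print(v,q[:,1].min().round(4),q[:,1].max().round(4),q[:,2].mean().round(4),q[:,0].mean().round(4))
mm=m.copy(); print('far end z',wt[:,2].min())
m=np.zeros(C.shape[:2],bool); m[276:312,40:140]=1; m&=(abs(w[...,2]-.114)<.008)
q=(w[m]-s['ee_pos'])@R; print('blade: x',np.median(q[:,0]),'y min',q[:,1].min(),'z range',np.percentile(q[:,2],[2,50,98]))
E
```

```text
3280
162 -0.013 0.0108 -0.0453 -0.0062
172 -0.0128 0.0108 -0.0406 -0.0062
182 -0.0124 0.011 -0.0357 -0.0062
192 -0.0125 0.0111 -0.0308 -0.0063
202 -0.0121 0.0111 -0.0258 -0.0064
212 -0.0124 0.0112 -0.0207 -0.0063
far end z -0.04800670194582834
blade: x 0.0027109022014875413 y min -0.11649945198407773 z range [0.02268921 0.02802584 0.03885805]
```

View pics/o3.png

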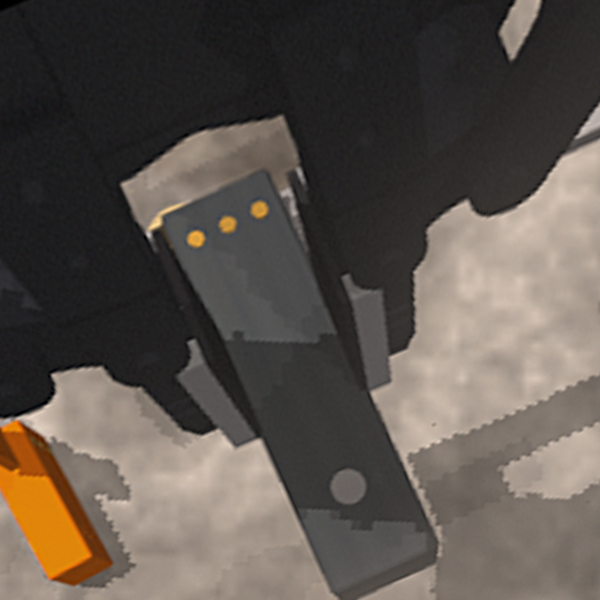

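Call:
step_arm([
  [0.0,0.036,0.0],
  [0.018,0.036,0],
  [0.018,0.036,0],
  [0.018,0.036,0],
  [0.018,0.036,-0.005],
  [0.018,0.036,-0.01],
  [0.018,0.036,-0.01],
  [0.02,0.036,-0.01],
  [0.01,0.002,-0.01],
  [0,0,0],
  [0,0,0],
], roll=[-0.07,-0.07,-0.07,-0.07,-0.07,-0.07,-0.07,-0.066,0,0,0])

```text
time_s: 7.1
ee_pos: [0.5551, 0.0727, 0.0669]
tcp_rot: [0.055, 0.706, -0.056, 0.704]
force: [-0.0, 0.2, -2.8]
gripper_width: 0.0215
```

```bash
python3 - <<'E'
from h import *
import pickle
s,f=grab('wrist','w4.png'); print(s['q'],s['ee_pos'],s['force'],s['gripper_width']); pickle.dump((s,f),open('w4.pkl','wb'))
R=Rn.from_quat(s['tcp_rot']).as_matrix(); print(np.arctan2(R[1,1],R[0,1]))
print(fit_case(f,s,(.5433,.0199,-.157),fn='fc4.png'))
E
```

```text
[ 6.48900074e-02  5.11262394e-01  1.63955629e+00 -7.90946224e-05
  9.93871433e-01 -1.34898816e+00] [0.55514225 0.07273476 0.06689777] [-0.03638463  0.17023114 -2.81274419] 0.02149323474326351
1.4139225304707335
(array([ 0.54403026,  0.02031104, -0.15149734]), np.float64(8.952041220954925))
```

View pics/w4.png

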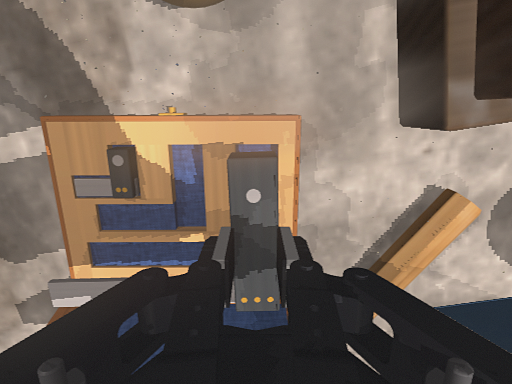

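View pics/fc4.png

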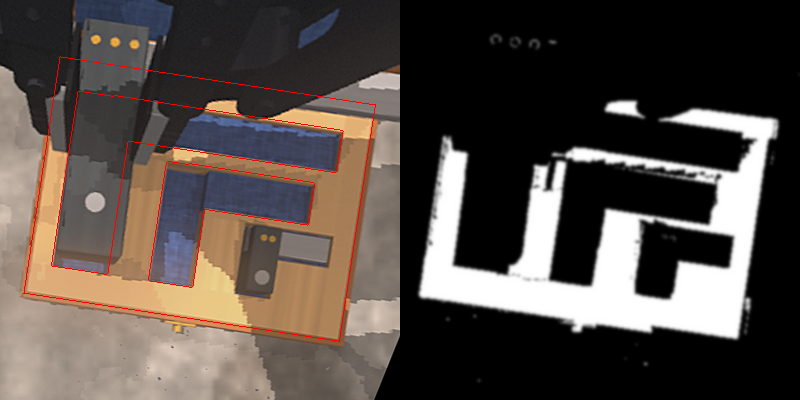

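```bash
cat > h2.py <<'E'
from h import *
def fit_case2(f,s,p0,half=.1,res=.0005,z=.018,fn=None,extra=None):
    ctr=(p0[0],p0[1]); o=ortho(f,s,ctr,half,z,res); hsv=cv2.cvtColor(o,cv2.COLOR_BGR2HSV).astype(float)
    n=int(2*half/res); v,u=np.mgrid[:n,:n]
    P=np.stack([ctr[0]+half-v*res,ctr[1]+half-u*res,np.full(u.shape,z)],-1).reshape(-1,3)
    q=proj(f,P,s).reshape(n,n,2).astype(np.float32)
    W=cloud(f,s)[...,2].astype(np.float32); W[np.isnan(W)]=1; H=cv2.remap(W,q[...,0],q[...,1],cv2.INTER_NEAREST,borderValue=1)
    occ=cv2.dilate((H>.0235).astype(np.uint8),np.ones((9,9))).astype(bool)
    T=((hsv[...,0]<28)&(hsv[...,0]>8)&(hsv[...,1]>60)&(hsv[...,1]<175)&(hsv[...,2]>110)).astype(float)
    T=cv2.GaussianBlur(T,(0,0),1.5); v0=case_model(p0,ctr,half,res)[1]*(~occ)
    cost=lambda p: (v0*(case_model(p,ctr,half,res)[0]-T)**2).sum()/1000
    r=minimize(cost,p0,method='Nelder-Mead',options=dict(initial_simplex=[[p0[0]+a,p0[1]+b,p0[2]+c] for a,b,c in ((0,0,0),(.004,0,0),(0,.004,0),(0,0,.03))],xatol=1e-5,fatol=1e-5))
    if fn:
        m=case_model(r.x,ctr,half,res)[0]
        ct,_=cv2.findContours((m>.5).astype(np.uint8),cv2.RETR_LIST,cv2.CHAIN_APPROX_NONE); o2=np.hstack([o,cv2.cvtColor((T*v0*255).astype(np.uint8),cv2.COLOR_GRAY2BGR)]); cv2.drawContours(o2,ct,-1,(0,0,255),1); cv2.imwrite('pics/'+fn,o2)
    return r.x,r.fun
E
python3 - <<'E'
from h2 import *
import pickle
s,f=pickle.load(open('w4.pkl','rb'))
p,c=fit_case2(f,s,(.5433,.0199,-.157),fn='fc5.png'); print(p,c)
R=Rn.from_quat(s['tcp_rot']).as_matrix(); w=cloud(f,s)
tz=s['ee_pos'][2]+.0062
m=np.zeros(w.shape[:2],bool); m[148:222,215:290]=1; m&=(abs(w[...,2]-tz)<.004)
for v in range(152,222,10):
    mm=m.copy(); mm[:v]=0; mm[v+1:]=0; q=(w[mm]-s['ee_pos'])@R
    if len(q): print(v,q[:,1].min().round(4),q[:,1].max().round(4),q[:,2].mean().round(4),q[:,0].mean().round(4))
q=(w[m]-s['ee_pos'])@R; print('far end z',q[:,2].min())
m=np.zeros(w.shape[:2],bool); m[276:312,40:140]=1; m&=(abs(w[...,2]-s['ee_pos'][2]+.003)<.006)
q=(w[m]-s['ee_pos'])@R; print('blade: x',np.median(q[:,0]),'y min',q[:,1].min(),'z range',np.percentile(q[:,2],[2,50,98]))
E
```

```text
[ 0.54260666  0.02019987 -0.15634239] 1.7449537005295093
162 -0.0138 0.01 -0.0451 -0.0062
172 -0.0135 0.0101 -0.0404 -0.0063
182 -0.0137 0.0101 -0.0356 -0.0063
192 -0.0133 0.0103 -0.0307 -0.0063
202 -0.0129 0.0104 -0.0256 -0.0062
212 -0.013 0.0106 -0.0205 -0.0063
far end z -0.047852802630463126
blade: x 0.0028035363029138877 y min -0.1173010713522047 z range [0.02291348 0.02823592 0.03928047]
```

View pics/fc5.png

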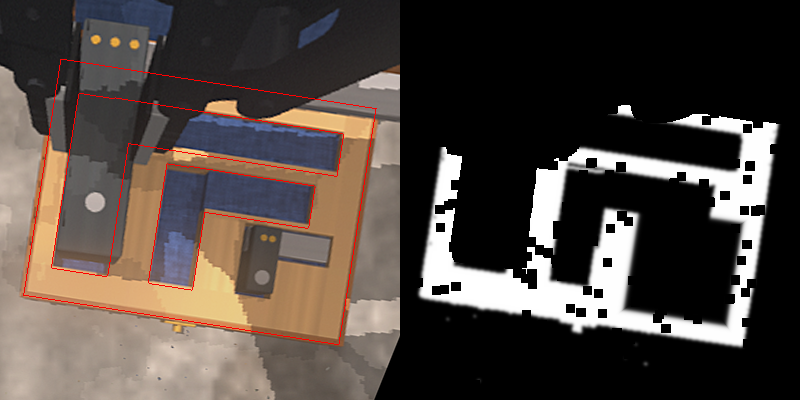

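Call:
step_arm([
  [0.0019,0.0005,-0.01],
  [0,0,-0.012],
  [0,0,-0.006],
  [0,0,0],
  [0,0,0],
], roll=[-0.024,0,0,0,0])

```text
time_s: 7.65
ee_pos: [0.5581, 0.0735, 0.0403]
tcp_rot: [0.064, 0.704, -0.064, 0.704]
force: [0.4, 0.4, -3.4]
gripper_width: 0.0211
```

```bash
python3 - <<'E'
from h2 import *
import pickle
s,f=grab('wrist','w6.png'); print(s['ee_pos'],s['force'],s['gripper_width']); pickle.dump((s,f),open('w6.pkl','wb'))
p,c=fit_case2(f,s,(.5433,.0199,-.157),fn='fc6.png'); print(p,c)
R=Rn.from_quat(s['tcp_rot']).as_matrix(); print(np.arctan2(R[1,1],R[0,1])); w=cloud(f,s)
tz=s['ee_pos'][2]+.0062
m=np.zeros(w.shape[:2],bool); m[148:222,215:290]=1; m&=(abs(w[...,2]-tz)<.004)
for v in range(162,222,10):
    mm=m.copy(); mm[:v]=0; mm[v+1:]=0; q=(w[mm]-s['ee_pos'])@R
    if len(q): print(v,q[:,1].min().round(4),q[:,1].max().round(4),q[:,2].mean().round(4),q[:,0].mean().round(4))
q=(w[m]-s['ee_pos'])@R; print('far end z',q[:,2].min())
E
```

```text
[0.55808106 0.07354722 0.04031776] [ 0.38044493  0.39358029 -3.4086193 ] 0.02107353001987942
[ 0.54284784  0.01996755 -0.15545413] 1.523775163603637
1.3898743417613402
162 -0.0138 0.01 -0.0451 -0.0062
172 -0.0135 0.0101 -0.0404 -0.0063
182 -0.0137 0.0102 -0.0356 -0.0063
192 -0.0133 0.0102 -0.0306 -0.0061
202 -0.0129 0.0102 -0.0257 -0.0065
212 -0.0131 0.0105 -0.0205 -0.0063
far end z -0.04780032906892954
```

View pics/w6.png

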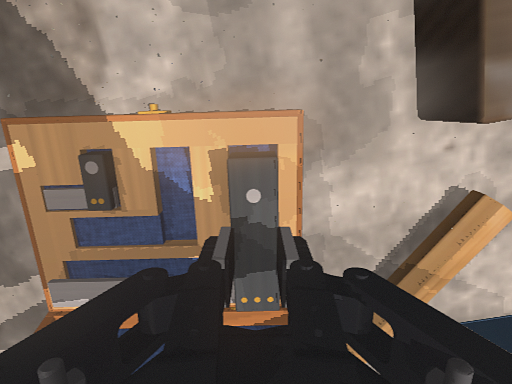

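Call:
step_arm([
  [-0.0009,-0.0005,-0.003],
  [0,0,-0.005],
  [0,0,-0.003],
  [0,0,0],
  [0,0,0],
], roll=[0,0,0,0,0])

```text
time_s: 8.2
ee_pos: [0.5572, 0.0731, 0.0293]
tcp_rot: [0.064, 0.704, -0.064, 0.704]
force: [1.0, 0.3, -4.1]
gripper_width: 0.0219
```

Call:
step_arm([
  [0,0,-0.003],
  [0,0,-0.003],
  [0,0,-0.001],
  [0,0,0],
], roll=[0,0,0,0])

```text
time_s: 8.6
ee_pos: [0.5572, 0.0731, 0.0223]
tcp_rot: [0.064, 0.704, -0.064, 0.704]
force: [0.4, 0.1, -3.9]
gripper_width: 0.0213
```

Call:
step_arm([
  [0,0,0],
  [0,0,0],
  [0,0,0.01],
  [0,0,0.03],
  [0,0,0.04],
  [-0.02,0,0.04],
  [0,0,0.02],
  [0,0,0],
], roll=[0,0,0,0,0,0,0,0], jaw=0.45)

```text
time_s: 9.4
ee_pos: [0.5383, 0.0732, 0.1667]
tcp_rot: [0.064, 0.702, -0.063, 0.707]
force: [0.6, -0.6, 0.4]
gripper_width: 0.0383
```

```bash
python3 - <<'E'
from h2 import *
import pickle
s,f=grab('wrist','w7.png'); print(s['ee_pos'],s['force'],s['gripper_width']); pickle.dump((s,f),open('w7.pkl','wb'))
p,c=fit_case2(f,s,(.5433,.0199,-.157)); print(p,c)
print(fit_square(f,s,(.5512,.0733,-1.727),LARGE,.018,fn='fl7.png'))
w=cloud(f,s)
P=np.array([[.5512-.03,.0733,.028],[.5512,.0733,.028],[.5512+.02,.0733,.028]])
for q in proj(f,P,s).astype(int): print(q,w[q[1],q[0]])
E
```

```text
[0.53833127 0.07324029 0.16665999] [ 0.60699418 -0.64062599  0.39912115] 0.03834582342777182
[ 0.54232896  0.02036546 -0.14718666] 2.1351788238067164
(array([ 0.55255675,  0.07887369, -1.71008845]), np.float64(-0.2778603160485404))
[252 163] [0.52077434 0.07288111 0.02844885]
[258 192] [0.55034086 0.07336091 0.02809847]
[261 211] [0.57077854 0.07273909 0.02709681]
```

View pics/w7.png

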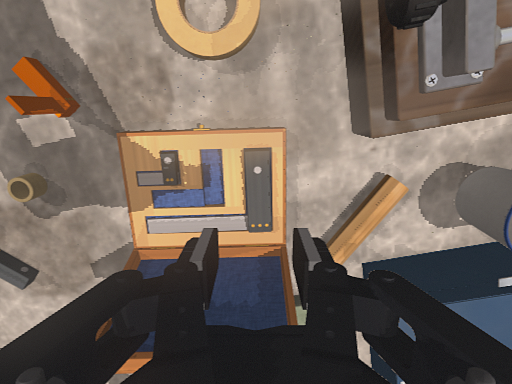

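View pics/fl7.png

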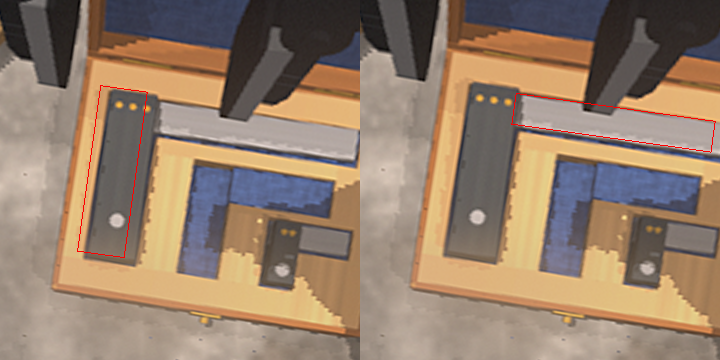

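Call:
step_arm([
  [0.0,-0.02,0.0],
  [0.0,-0.02,0],
  [0.0,-0.02,0],
  [0.0,-0.02,0],
  [0.0,-0.02,0],
  [0.0,-0.02,0],
  [0.003,-0.02,0],
  [0.004,-0.02,0],
  [0.005,-0.02,0],
  [0.005,-0.02,0],
  [0.005,-0.02,0],
  [0.005,-0.02,0],
  [0.005,-0.02,0],
  [0.005,-0.02,0],
  [0.005,-0.02,0],
  [0.0,-0.011,0],
  [0,0,0],
], roll=[-0.143,-0.143,-0.143,-0.143,-0.143,-0.143,-0.143,-0.143,-0.143,-0.143,-0.143,-0.143,-0.143,-0.143,-0.143,-0.145,0], jaw=0.5)

```text
time_s: 11.15
ee_pos: [0.5787, -0.239, 0.1609]
tcp_rot: [-0.668, -0.232, 0.669, -0.231]
force: [0.0, 0.6, 0.1]
gripper_width: 0.0428
```

```bash
python3 - <<'E'
from h2 import *
import pickle
s,f=grab('wrist','w8.png'); print(s['q'],s['ee_pos'],s['force'],s['gripper_width']); pickle.dump((s,f),open('w8.pkl','wb'))
R=Rn.from_quat(s['tcp_rot']).as_matrix(); print(np.arctan2(R[1,1],R[0,1]))
t,g=grab('top','top8.png'); pickle.dump((t,g),open('t8.pkl','wb'))
E
```

```text
[-4.49994834e-01  5.30034746e-01  1.36533944e+00 -1.52539366e-04
  1.24821438e+00  4.54090194e-01] [ 0.57874082 -0.23895295  0.16091972] [0.0346919  0.60060363 0.06023308] 0.0428034436993864
-0.9040373965382108
```

View pics/w8.png

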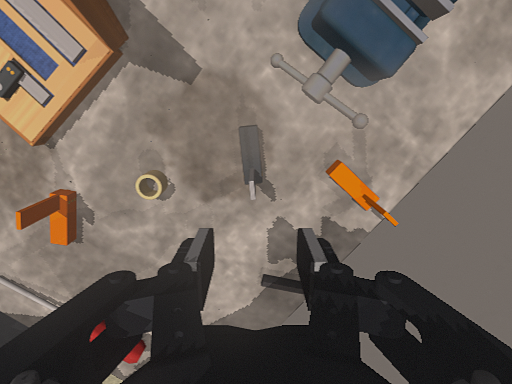

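```bash
python3 - <<'E'
from h2 import *
import pickle
s,f=pickle.load(open('w8.pkl','rb')); w=cloud(f,s)
R=Rn.from_quat(s['tcp_rot']).as_matrix()
near=np.hypot(w[...,0]-.59,w[...,1]+.225)<.06
def show(nm,m):
    p=w[m]; c,b=rect_of(p[:,:2]); L=[np.linalg.norm(b[1]-b[0]),np.linalg.norm(b[2]-b[1])]
    e=b[1]-b[0] if L[0]>L[1] else b[2]-b[1]; e=e*-np.sign(e[0]); q=(np.r_[c,0]-s['ee_pos'])@R
    print(nm,len(p),'ctr',c.round(4),'dir',np.arctan2(e[1],e[0]).round(4),np.round(L,4),'z',np.median(p[:,2]).round(4),'tool yz',q[1:].round(4))
show('stock',near&(abs(w[...,2]-.018)<.003))
show('bladetop',near&(w[...,2]>.064)&(w[...,2]<.08))
show('blade',near&(w[...,2]>.03)&(w[...,2]<.08))
P=np.array([[.579,-.239,.07]]); print(proj(f,P,s))
for (u,v) in [(252,190),(252,184),(252,196),(250,150)]: print(w[v,u].round(4))
im=cv2.cvtColor(f['color'],cv2.COLOR_RGB2BGR); cv2.imwrite('pics/c8.png',cv2.resize(im[100:220,200:310],None,fx=5,fy=5,interpolation=cv2.INTER_NEAREST))
E
```

```text
stock 989 ctr [ 0.5926 -0.2219] dir -2.3779 [0.0181 0.0559] z 0.0184 tool yz [-0.0045 -0.0216]
bladetop 105 ctr [ 0.5782 -0.2356] dir -2.3807 [0.004  0.0159] z 0.0704 tool yz [-0.0027 -0.0018]
blade 158 ctr [ 0.5783 -0.2356] dir -2.4029 [0.0041 0.016 ] z 0.0698 tool yz [-0.0026 -0.0019]
[[256.19156978 191.70068484]]
[ 0.5783 -0.2352  0.0714]
[ 0.5821 -0.2322  0.0706]
[ 0.5743 -0.2384  0.0712]
[ 0.5965 -0.2178  0.0191]
```

View pics/c8.png

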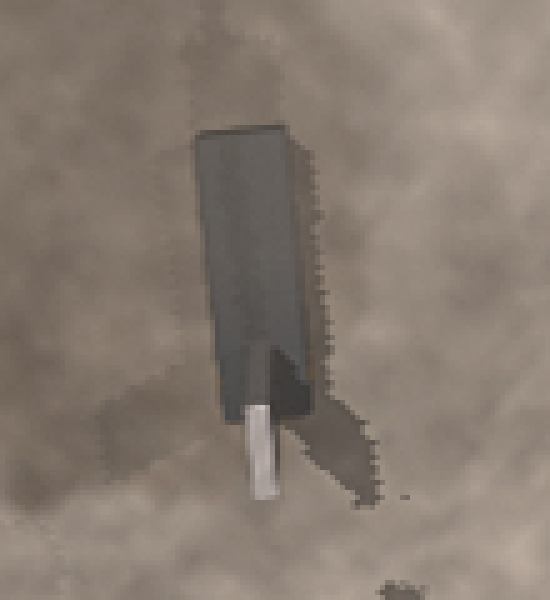

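Call:
step_arm([
  [-0.0005,0.0033,-0.03],
  [0,0,-0.04],
  [0,0,-0.03],
  [0,0,-0.012],
  [0,0,0],
], roll=[0.097,0,0,0,0])

```text
time_s: 11.75
ee_pos: [0.5782, -0.2337, 0.0491]
tcp_rot: [-0.655, -0.266, 0.656, -0.265]
force: [-0.3, -0.3, 0.2]
gripper_width: 0.0424
```

Call:
step_arm([
  [0,0,0],
  [0,0,0],
  [0,0,0],
  [0,0,0],
  [0,0,0],
  [0,0,0],
  [0,0,0],
], roll=[0,0,0,0,0,0,0], jaw=0.0, grip_force=70)

```text
time_s: 12.45
ee_pos: [0.5795, -0.235, 0.0522]
tcp_rot: [0.656, 0.264, -0.655, 0.266]
force: [-0.3, -0.3, 5.4]
gripper_width: 0.0022
```

Call:
step_arm([
  [0,0,0.015],
  [0,0,0.035],
  [0,0,0],
  [-0.002,0.0,0.0],
  [-0.01,0.003,0],
  [-0.01,0.003,0],
  [-0.01,0.003,0],
  [-0.01,0.003,0],
  [-0.01,0.003,0],
  [-0.01,0.003,0],
  [-0.01,0.003,0],
  [-0.01,0.003,0],
  [-0.01,0.003,0],
  [-0.01,0.003,0],
  [-0.01,0.003,0],
  [-0.004,0.003,0],
  [0,0,0],
  [0,0,0],
], roll=[0,0,0.139,0.139,0.139,0.139,0.139,0.139,0.139,0.139,0.139,0.139,0.139,0.139,0.139,0.139,0.139,0.135])

```text
time_s: 14.25
ee_pos: [0.4628, -0.1986, 0.1016]
tcp_rot: [0.052, 0.705, -0.052, 0.706]
force: [0.5, 0.0, -1.8]
gripper_width: 0.0021
```

```bash
python3 - <<'E'
from h2 import *
import pickle
s,f=grab('wrist','w9.png'); print(s['q'],s['ee_pos'],s['force'],s['gripper_width']); pickle.dump((s,f),open('w9.pkl','wb'))
R=Rn.from_quat(s['tcp_rot']).as_matrix(); print(np.arctan2(R[1,1],R[0,1]))
E
```

```text
[-4.78128363e-01  3.49594215e-01  1.78383887e+00  2.01915583e-05
  1.00696825e+00 -1.90086032e+00] [ 0.46280332 -0.198613    0.10164103] [ 0.47111052  0.01334511 -1.78998781] 0.002124675446742664
1.4227209667376963
```

View pics/w9.png

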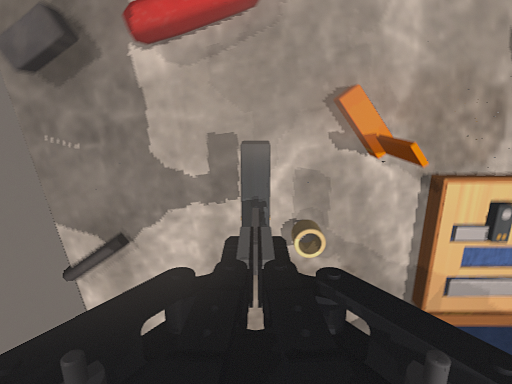

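Call:
step_arm([
  [0,0,-0.025],
  [0,0,-0.015],
  [0,0,-0.006],
  [0,0,-0.003],
  [0,0,0],
], roll=[0,0,0,0,0])

```text
time_s: 14.8
ee_pos: [0.4633, -0.1989, 0.0524]
tcp_rot: [0.054, 0.704, -0.055, 0.705]
force: [-0.0, -0.6, -2.5]
gripper_width: 0.0021
```

Call:
step_arm([
  [0,0,-0.001],
  [0,0,-0.001],
  [0,0,0],
], roll=[0,0,0])

```text
time_s: 15.1
ee_pos: [0.4639, -0.1992, 0.052]
tcp_rot: [0.054, 0.704, -0.055, 0.706]
force: [-4.9, 2.3, 21.7]
gripper_width: 0.0021
```

Call:
step_arm([
  [0,0,0.001],
  [0,0,0],
  [0,0,0],
  [0,0,0.005],
  [0,0,0.03],
  [0,0,0.035],
  [0,0,0],
], roll=[0,0,0,0,0,0,0], jaw=0.35)

```text
time_s: 15.8
ee_pos: [0.4644, -0.1994, 0.1247]
tcp_rot: [0.053, 0.703, -0.055, 0.707]
force: [-0.6, -1.1, 0.7]
gripper_width: 0.0299
```

```bash
python3 - <<'E'
from h2 import *
import pickle
s,f=grab('wrist','w10.png'); print(s['ee_pos'],s['force'],s['gripper_width']); pickle.dump((s,f),open('w10.pkl','wb'))
w=cloud(f,s); near=np.hypot(w[...,0]-.455,w[...,1]+.2)<.055
def show(nm,m):
    p=w[m]; c,b=rect_of(p[:,:2]); L=[np.linalg.norm(b[1]-b[0]),np.linalg.norm(b[2]-b[1])]
    e=b[1]-b[0] if L[0]>L[1] else b[2]-b[1]; e=e*np.sign(e[0])
    print(nm,len(p),'ctr',c.round(4),'dir',np.arctan2(e[1],e[0]).round(4),np.round(L,4),'z',np.median(p[:,2]).round(4))
show('stock',near&(abs(w[...,2]-.018)<.003))
show('bladetop',near&(w[...,2]>.064)&(w[...,2]<.076))
E
```

```text
[ 0.46442995 -0.19942104  0.12471649] [-0.61505997 -1.08974123  0.67674022] 0.029918350367812457
stock 1313 ctr [ 0.4594 -0.1918] dir 0.2829 [0.0387 0.0915] z 0.0183
bladetop 118 ctr [ 0.4623 -0.1993] dir -0.1545 [0.0156 0.0028] z 0.0704
```

View pics/w10.png

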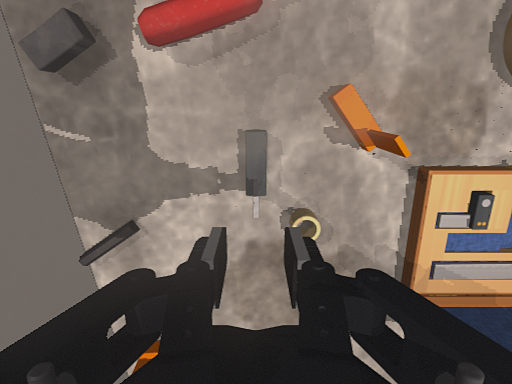

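Call:
step_arm([
  [0.003,0.035,0.0],
  [0,0,-0.02],
  [0,0,-0.03],
  [0,0,-0.022],
  [0,0,0],
], roll=[0,0,0,0,0], jaw=0.0)

```text
time_s: 16.35
ee_pos: [0.4638, -0.1627, 0.0453]
tcp_rot: [0.055, 0.707, -0.054, 0.703]
force: [0.6, 0.3, 0.2]
gripper_width: 0.0002
```

Call:
step_arm([
  [-0.001,-0.008,0],
  [-0.001,-0.008,0],
  [-0.001,-0.008,0],
  [-0.001,-0.008,0],
  [-0.001,-0.008,0],
  [-0.001,-0.008,0],
], roll=[0,0,0,0,0,0])

```text
time_s: 16.95
ee_pos: [0.4596, -0.2124, 0.0486]
tcp_rot: [0.054, 0.705, -0.055, 0.705]
force: [-0.3, 0.6, -0.3]
gripper_width: 0.0004
```

Call:
step_arm([
  [-0.001,-0.008,0],
  [-0.001,-0.008,0],
  [-0.001,-0.008,0],
  [-0.001,-0.008,0],
  [0,0.0,0.0],
  [0,0.01,0.04],
  [0,0.0,0.05],
  [0,0,0],
], roll=[0,0,0,0,0,0,0,0])

```text
time_s: 17.75
ee_pos: [0.4579, -0.2345, 0.1443]
tcp_rot: [0.053, 0.702, -0.056, 0.708]
force: [1.0, -1.1, -1.0]
gripper_width: 0.0
```

```bash
python3 - <<'E'
from h2 import *
import pickle
s,f=grab('wrist','w11.png'); print(s['ee_pos'],s['force'],s['gripper_width']); pickle.dump((s,f),open('w11.pkl','wb'))
print(fit_square(f,s,(.442,-.215,-1.72),MED,.009,fn='fm11.png'))
E
```

```text
[ 0.45792446 -0.23450523  0.14432434] [ 1.00167289 -1.11427799 -0.990021  ] 4.937105041984581e-05
(array([ 0.43886351, -0.21747779, -1.68883258]), np.float64(-0.5421051503416636))
```

View pics/w11.png

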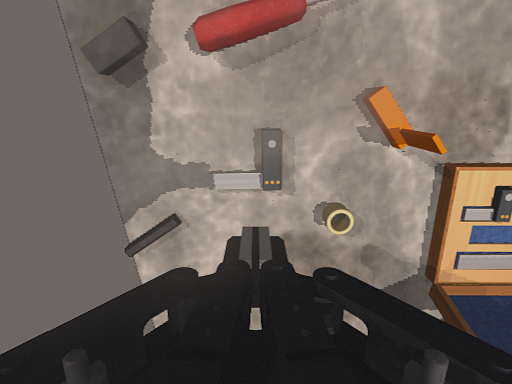

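View pics/fm11.png

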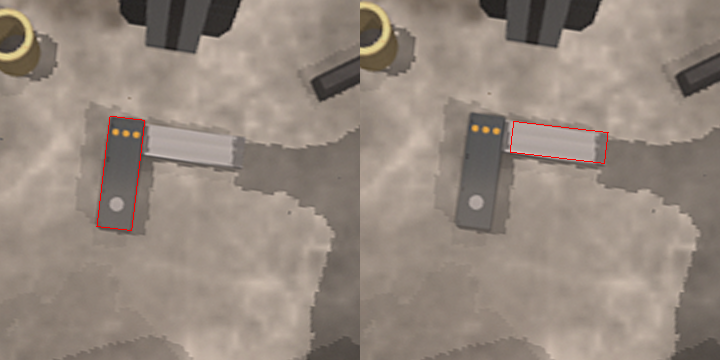

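Call:
step_arm([
  [-0.022,0.0174,-0.02],
  [0,0,-0.04],
  [0,0,-0.035],
  [0,0,-0.02],
  [0,0,0],
  [0,0,0],
], roll=[0.03,0,0,0,0,0], jaw=0.55)

```text
time_s: 18.4
ee_pos: [0.4336, -0.2161, 0.0234]
tcp_rot: [0.044, 0.706, -0.044, 0.705]
force: [0.1, 0.3, 0.5]
gripper_width: 0.0469
```

```bash
python3 - <<'E'
from h2 import *
import pickle
s,f=grab('wrist','w12.png'); print(s['q'],s['ee_pos'],s['force'],s['gripper_width'])
R=Rn.from_quat(s['tcp_rot']).as_matrix(); print(np.arctan2(R[1,1],R[0,1]))
w=cloud(f,s); m=(abs(w[...,2]-.018)<.003)&(np.hypot(w[...,0]-.435,w[...,1]+.217)<.04)&(f['color'].max(-1)<120)
p=w[m]; c,b=rect_of(p[:,:2]); print('rect',c,b.round(4).tolist()); print('tool',((np.r_[c,.018]-s['ee_pos'])@R).round(4))
m=m.astype(np.uint8)
E
```

```text
[-5.37895830e-01  4.48733923e-01  1.87286886e+00 -9.08431491e-06
  8.20889598e-01 -1.98482409e+00] [ 0.43362255 -0.21607122  0.02340218] [0.06210706 0.32501902 0.47620604] 0.04689077614093201
1.446934311159661
rect [ 0.4388989  -0.21726486] [[0.4097999930381775, -0.2224999964237213], [0.46560001373291016, -0.22990000247955322], [0.46799999475479126, -0.21199999749660492], [0.412200003862381, -0.20469999313354492]]
tool [ 0.0054 -0.0005  0.0054]
```

View pics/w12.png

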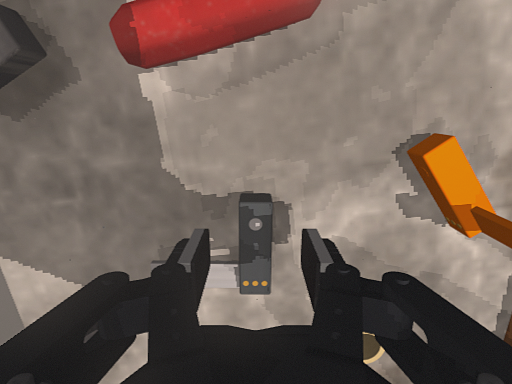

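Call:
step_arm([
  [0.0022,-0.0005,-0.006],
  [0,0,-0.005],
  [0,0,0],
], roll=[-0.005,0,0])

```text
time_s: 18.75
ee_pos: [0.4358, -0.2166, 0.012]
tcp_rot: [0.046, 0.706, -0.046, 0.706]
force: [-0.1, 0.4, 0.2]
gripper_width: 0.047
```

Call:
step_arm([
  [0,0,0],
  [0,0,0],
  [0,0,0],
  [0,0,0],
  [0,0,0],
  [0,0,0],
], roll=[0,0,0,0,0,0], jaw=0.0, grip_force=70)

```text
time_s: 19.35
ee_pos: [0.436, -0.2168, 0.0129]
tcp_rot: [0.045, 0.705, -0.046, 0.706]
force: [-2.0, 0.7, 5.6]
gripper_width: 0.0149
```

Call:
step_arm([
  [0,0,0.01],
  [0,0,0.03],
  [0,0,0.04],
  [0,0,0.0],
], roll=[0,0,0,0])

```text
time_s: 19.75
ee_pos: [0.4378, -0.2178, 0.0974]
tcp_rot: [0.044, 0.703, -0.047, 0.708]
force: [1.2, -0.5, -2.2]
gripper_width: 0.0154
```

Call:
step_arm([
  [0.015,0.0414,0],
  [0.015,0.0414,0],
  [0.015,0.0414,0],
  [0.015,0.0414,0],
  [0.015,0.0414,-0.01],
  [0.0144,0.0414,-0.012],
  [0,0,0],
  [0,0,0],
], roll=[-0.03,0,0,0,0,0,0,0])

```text
time_s: 20.55
ee_pos: [0.5249, 0.0324, 0.0698]
tcp_rot: [0.055, 0.705, -0.056, 0.704]
force: [0.0, 0.1, -2.1]
gripper_width: 0.0151
```

```bash
cat > med.py <<'E'
from h2 import *
import pickle,sys
n=sys.argv[1]
s,f=grab('wrist','w%s.png'%n); print(s['ee_pos'],s['force'],s['gripper_width']); pickle.dump((s,f),open('w%s.pkl'%n,'wb'))
p,c=fit_case2(f,s,(.5428,.02,-.156),fn='fc%s.png'%n); print('case',p,c)
R=Rn.from_quat(s['tcp_rot']).as_matrix(); print('yaw',np.arctan2(R[1,1],R[0,1])); w=cloud(f,s); wt=(w-s['ee_pos'])@R
m=(abs(wt[...,0]+.0055)<.004)&(abs(wt[...,1])<.02)&(abs(wt[...,2]-.003)<.045)&(f['color'].max(-1)<150)
q=wt[m]; print('top x',np.median(q[:,0]),'z range',np.percentile(q[:,2],[0,1,99,100]).round(4))
for z in np.arange(-.028,.035,.006):
    a=q[abs(q[:,2]-z)<.002]
    if len(a): print(z.round(3),len(a),a[:,1].min().round(4),a[:,1].max().round(4),np.median(a[:,0]).round(4))
m=(wt[...,1]<-.03)&(wt[...,1]>-.075)&(abs(wt[...,0]-.002)<.006)&(abs(wt[...,2]-.022)<.02)
q=wt[m]; 
if len(q): print('blade x',np.median(q[:,0]),'ymin',np.percentile(q[:,1],1),'z',np.percentile(q[:,2],[2,50,98]))
E
python3 med.py 13
```

```text
[0.52493391 0.03244981 0.06984334] [ 0.04213507  0.07784529 -2.14527307] 0.01506092653941941
case [ 0.54151111  0.02001694 -0.15575783] 1.3693874521585476
yaw 1.4137895280949964
top x -0.005384999643840165 z range [-0.0251 -0.0247  0.0301  0.0312]
-0.022 281 -0.0092 0.0081 -0.0055
-0.016 240 -0.0092 0.0077 -0.0055
-0.01 288 -0.02 0.0197 -0.0057
-0.004 212 -0.0082 0.0068 -0.0055
0.002 210 -0.008 0.0069 -0.0055
0.008 209 -0.0081 0.0069 -0.0053
0.014 203 -0.0081 0.0076 -0.0052
0.02 209 -0.0088 0.0077 -0.0053
0.026 198 -0.0094 0.0083 -0.0053
0.032 38 -0.0095 0.0072 -0.005
blade x 0.002510042486089441 ymin -0.06091410075616355 z [0.0148314  0.0156518  0.01907536]
```

View pics/w13.png

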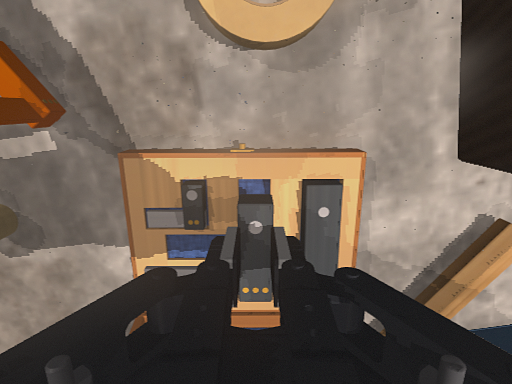

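View pics/fc13.png

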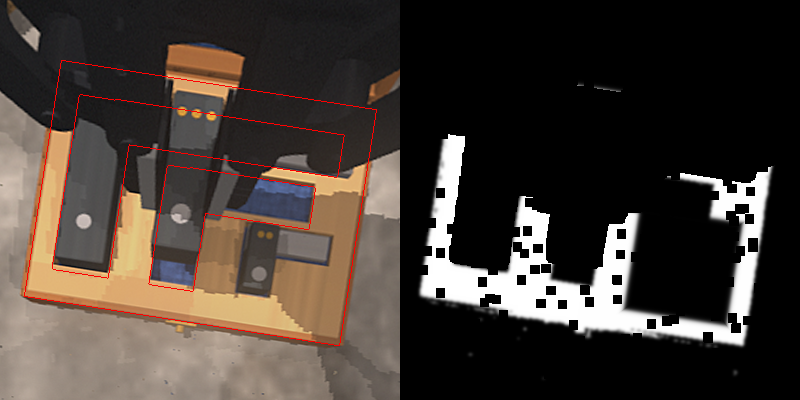

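Call:
step_arm([
  [0.0021,-0.0014,-0.01],
  [0,0,-0.015],
  [0,0,-0.006],
  [0,0,0],
  [0,0,0],
], roll=[0,0,0,0,0])

```text
time_s: 21.1
ee_pos: [0.5276, 0.0299, 0.0396]
tcp_rot: [0.056, 0.705, -0.056, 0.705]
force: [0.6, 0.4, -2.4]
gripper_width: 0.0154
```

```bash
python3 med.py 14
```

```text
[0.52756101 0.02989962 0.03961974] [ 0.57557238  0.37373572 -2.44709138] 0.015350475406514429
case [ 0.54173153  0.02011577 -0.16418772] 1.199321107576285
yaw 1.4112673816824126
top x -0.005386073543223658 z range [-0.025  -0.0247  0.03    0.0315]
-0.022 284 -0.0091 0.0081 -0.0054
-0.016 245 -0.0093 0.0082 -0.0055
-0.01 272 -0.0191 0.0192 -0.0056
-0.004 230 -0.0082 0.0068 -0.0055
0.002 204 -0.008 0.0069 -0.0055
0.008 203 -0.008 0.007 -0.0054
0.014 206 -0.0087 0.007 -0.0054
0.02 210 -0.0088 0.0077 -0.0053
0.026 194 -0.0094 0.0083 -0.0053
0.032 34 -0.0089 0.0072 -0.005
blade x 0.0025823996103692074 ymin -0.06108664986113034 z [0.01478911 0.01560594 0.01899514]
```

View pics/fc14.png

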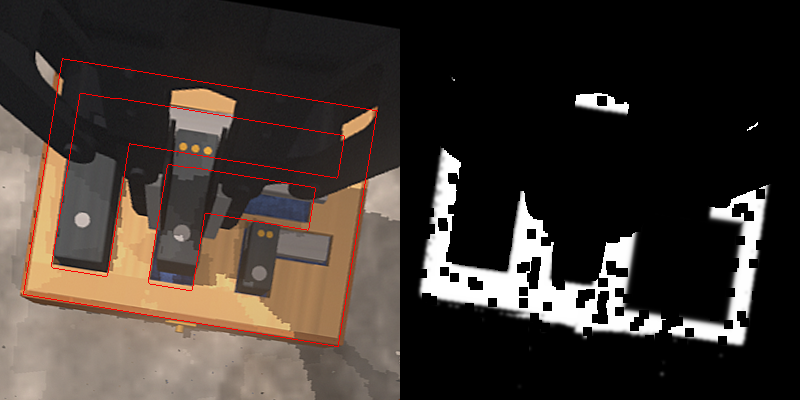

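Call:
step_arm([
  [-0.0006,0.001,-0.003],
  [0,0,-0.005],
  [0,0,-0.003],
  [0,0,0],
  [0,0,0],
], roll=[0.003,0,0,0,0])

```text
time_s: 21.65
ee_pos: [0.5268, 0.0314, 0.0283]
tcp_rot: [0.055, 0.705, -0.055, 0.705]
force: [-0.3, -0.0, -1.8]
gripper_width: 0.015
```

Call:
step_arm([
  [0,0,-0.003],
  [0,0,-0.003],
  [0,0,0],
  [0,0,0],
], roll=[0,0,0,0])

```text
time_s: 22.05
ee_pos: [0.5267, 0.0313, 0.0223]
tcp_rot: [0.055, 0.705, -0.055, 0.705]
force: [-0.6, -0.2, -1.8]
gripper_width: 0.0151
```

Call:
step_arm([
  [0,0,-0.0005],
  [0,0,0],
  [0,0,0],
  [0,0,0.01],
  [0,0,0.03],
  [-0.01,0,0.04],
  [-0.03,0,0.03],
  [-0.03,0,0.02],
  [0,0,0],
  [0,0,0],
], roll=[0,0,0,0,0,0,0,0,0,0], jaw=0.33)

```text
time_s: 23.05
ee_pos: [0.4571, 0.0313, 0.153]
tcp_rot: [0.055, 0.704, -0.055, 0.706]
force: [-0.2, 0.7, -0.2]
gripper_width: 0.0279
```

```bash
python3 - <<'E'
from h2 import *
import pickle
s,f=grab('wrist','w15.png'); print(s['ee_pos'],s['force'],s['gripper_width']); pickle.dump((s,f),open('w15.pkl','wb'))
print('case',fit_case(f,s,(.5428,.02,-.156)))
print('L',fit_square(f,s,(.5512,.0733,-1.727),LARGE,.018,fn='fl15.png'))
print('M',fit_square(f,s,(.5300,.0301,-1.727),MED,.018,fn='fm15.png'))
w=cloud(f,s); C=(.5428,.02,-.156)
def cw(x,y,z): c,sn=np.cos(C[2]),np.sin(C[2]); return np.array([C[0]+c*x-sn*y,C[1]+sn*x+c*y,z])
for nm,x,y,z in [('deck front',-.052,.03,.018),('L a',-.035,.054,.028),('L b',0,.054,.028),('L c',.03,.054,.028),('L bl',.034,.02,.02),('L tip',.034,-.055,.02),('M a',-.036,.008,.027),('M b',-.014,.008,.027),('M c',.006,.008,.027),('M bl',.006,-.01,.02),('M tip',.006,-.045,.02),('M deck',-.014,.028,.018)]:
    q=proj(f,cw(x,y,z),s)[0].astype(int); print(nm,q,w[q[1],q[0]].round(4),f['color'][q[1],q[0]])
im=cv2.cvtColor(f['color'],cv2.COLOR_RGB2BGR); q=proj(f,cw(0,0,.02),s)[0].astype(int); cv2.imwrite('pics/c15.png',cv2.resize(im[max(0,q[1]-90):q[1]+80,q[0]-120:q[0]+120],None,fx=3.3,fy=3.3,interpolation=cv2.INTER_CUBIC))
E
```

```text
[0.45707504 0.0313191  0.15303859] [-0.1967186   0.66365087 -0.22099471] 0.027926032583710594
case (array([ 0.54323861,  0.0190512 , -0.16390208]), np.float64(12.743499717366957))
L (array([ 0.5447706 ,  0.07811785, -1.47778292]), np.float64(-0.58385289151473))
M (array([ 0.52774286,  0.03059757, -1.68771683]), np.float64(-0.5852008878564233))
deck front [288 215] [0.4951 0.0575 0.0194] [221 176 116]
L a [313 235] [0.5159 0.0784 0.0285] [87 87 84]
L b [311 267] [0.4455 0.0526 0.2008] [46 42 43]
L c [310 293] [0.441  0.049  0.2218] [29 28 29]
L bl [276 291] [0.578  0.034  0.0205] [168 158 153]
L tip [206 291] [0.4369 0.0192 0.22  ] [46 40 37]
M a [266 234] [0.5082 0.0333 0.0274] [96 92 89]
M b [266 254] [0.5293 0.0302 0.0279] [95 92 88]
M c [265 272] [0.5496 0.0262 0.0272] [237 167  61]
M bl [248 268] [nan nan nan] [190 177 173]
M tip [214 268] [0.4459 0.0159 0.1911] [102  96  92]
M deck [285 250] [0.4549 0.0453 0.1675] [47 40 31]
```

View pics/c15.png

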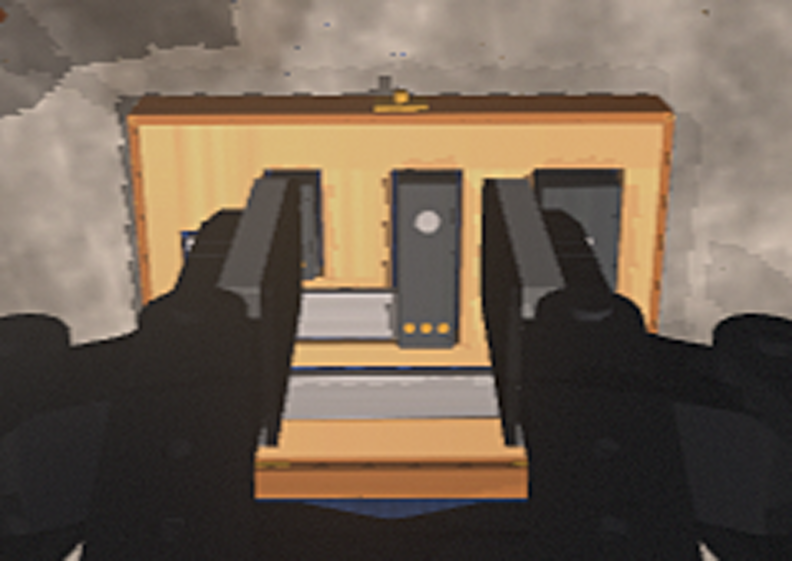

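View pics/fm15.png

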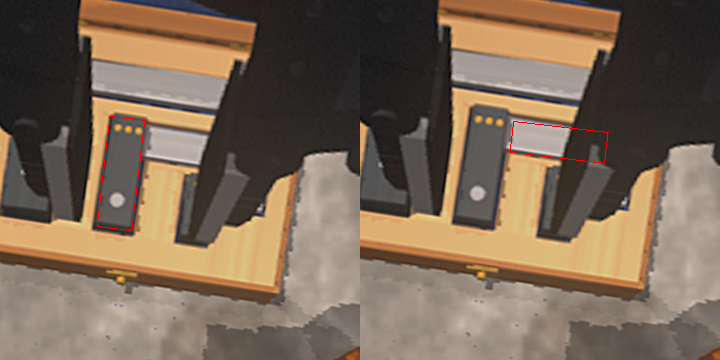

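Both squares look seated. In the crop their stocks fill the recesses and the blades lie in the slots, with tops at 28.5 mm (large) and 27.5 mm (medium). Next is the lid: I'll go over it and come down behind its back face.

Call:
step_arm([
  [0,0.01,0.04],
  [0.02,0.0,0.01],
  [0.04,0,0],
  [0.04,0,0],
  [0.04,0,0],
  [0.04,0,0],
  [0.036,-0.006,0],
  [0,0,0],
  [0,0,0],
], roll=[0,0,0,0,0,0,0,0,0], jaw=0.0)

```text
time_s: 24.0
ee_pos: [0.6729, 0.0352, 0.1996]
tcp_rot: [0.055, 0.706, -0.055, 0.704]
force: [0.2, 0.7, -0.0]
gripper_width: 0.0
```

```bash
python3 - <<'E'
from h2 import *
s,f=grab('wrist','w16.png'); print(s['q'],s['ee_pos'],s['force'])
w=cloud(f,s); C=(.5428,.02,-.156); c,sn=np.cos(C[2]),np.sin(C[2])
d=w-np.array([C[0],C[1],0]); x=c*d[...,0]+sn*d[...,1]; y=-sn*d[...,0]+c*d[...,1]; z=w[...,2]
for n,W in (('wrist',w),):
  for y0 in (-.06,-.03,0,.03,.06):
    m=(abs(y-y0)<.01)&(x>.05)&(x<.13)&(z>.03)&(z<.15)
    if m.any():
        k=np.argmax(z[m]); print(y0,'rim max z',z[m].max().round(4),'x',x[m][k].round(4),'x at z>max-5mm',x[m][z[m]>z[m].max()-.006].min().round(4),x[m][z[m]>z[m].max()-.006].max().round(4))
t,g=grab('scene','sc16.png'); t,g=grab('top','top16.png')
w=cloud(g); d=w-np.array([C[0],C[1],0]); x=c*d[...,0]+sn*d[...,1]; y=-sn*d[...,0]+c*d[...,1]; z=w[...,2]
for y0 in (-.06,-.03,0):
    m=(abs(y-y0)<.01)&(x>.05)&(x<.13)&(z>.03)&(z<.15)
    if m.any():
        print('top',y0,'max z',z[m].max().round(4),x[m][z[m]>z[m].max()-.008].min().round(4),x[m][z[m]>z[m].max()-.008].max().round(4))
E
```

```text
[-2.08601480e-03  6.07163169e-01  1.15480713e+00  2.35021644e-05
  1.38262164e+00 -1.41667933e+00] [0.67293962 0.03520197 0.1995987 ] [ 0.19622123  0.69327289 -0.03617288]
-0.06 rim max z 0.1383 x 0.0909 x at z>max-5mm 0.0896 0.108
-0.03 rim max z 0.1382 x 0.0909 x at z>max-5mm 0.0896 0.1081
0 rim max z 0.1403 x 0.0899 x at z>max-5mm 0.0893 0.1054
0.03 rim max z 0.1381 x 0.0903 x at z>max-5mm 0.0896 0.1082
0.06 rim max z 0.1381 x 0.091 x at z>max-5mm 0.0895 0.1082
top -0.06 max z 0.1385 0.0931 0.1125
top -0.03 max z 0.1396 0.093 0.1122
top 0 max z 0.1413 0.0926 0.1101
```

View pics/w16.png

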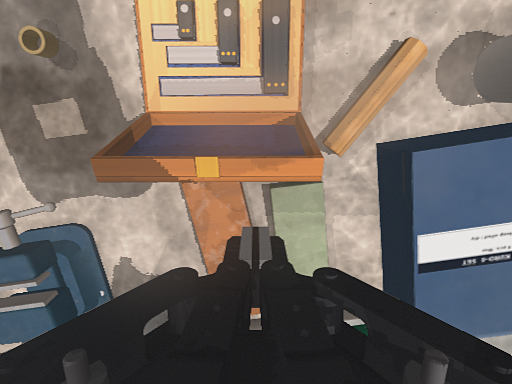

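View pics/sc16.png

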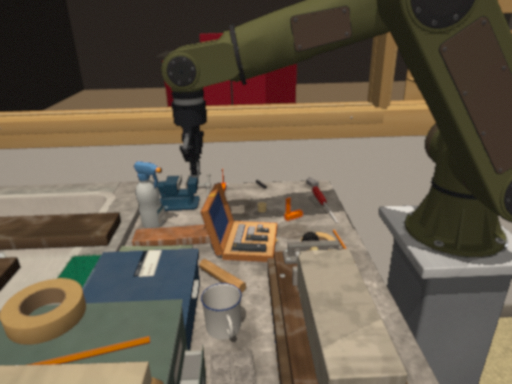

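Call:
step_arm([
  [0.011,-0.002,0.0],
  [0,0,-0.03],
  [0,0,-0.035],
  [0,0,-0.026],
  [0,0,0],
], roll=[0,0,0,0,0])

```text
time_s: 24.65
ee_pos: [0.6818, 0.0335, 0.1076]
tcp_rot: [0.055, 0.707, -0.055, 0.703]
force: [-0.3, 0.9, -0.7]
gripper_width: -0.0001
```

Call:
step_arm([
  [-0.0099,0.0016,0],
  [-0.0099,0.0016,0],
  [-0.0099,0.0016,0],
  [-0.0099,0.0016,0],
  [0,0,0],
], roll=[0,0,0,0,0])

```text
time_s: 25.15
ee_pos: [0.6442, 0.04, 0.1136]
tcp_rot: [0.055, 0.704, -0.055, 0.706]
force: [0.5, -1.0, -0.0]
gripper_width: 0.0
```

Call:
step_arm([
  [-0.007,0.0011,0],
  [-0.0124,0.002,0.001],
  [-0.0124,0.002,0.0],
  [-0.0124,0.002,-0.0017],
  [-0.012,0.0019,-0.0032],
  [0,0,0],
], roll=[0,0,0,0,0,0])

```text
time_s: 25.75
ee_pos: [0.5872, 0.0489, 0.1073]
tcp_rot: [0.055, 0.705, -0.055, 0.705]
force: [-0.4, 0.1, 0.8]
gripper_width: 0.0001
```

```bash
python3 - <<'E'
from h2 import *
s=env.read_state(); C=(.5428,.02,-.156); c,sn=np.cos(C[2]),np.sin(C[2]); d=s['ee_pos'][:2]-np.array(C[:2]); print('case xy',c*d[0]+sn*d[1],-sn*d[0]+c*d[1],s['force'])
t,g=grab('scene'); cv2.imwrite('pics/sc17.png',cv2.resize(cv2.cvtColor(g['color'],cv2.COLOR_RGB2BGR)[120:290,130:330],None,fx=3.5,fy=3.5,interpolation=cv2.INTER_CUBIC))
E
```

```text
case xy 0.03938568678750466 0.0354490436980882 [-0.36162289  0.05758584  0.76510254]
```

View pics/sc17.png

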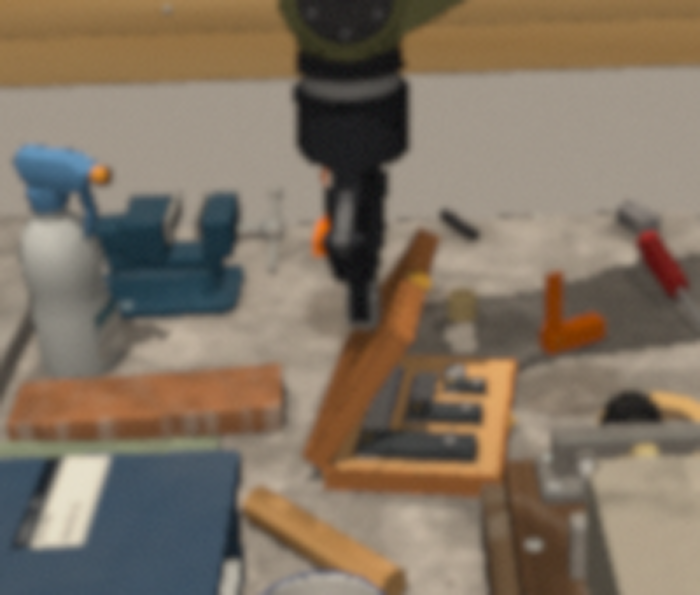

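Call:
step_arm([
  [-0.011,0.0017,-0.004],
  [-0.011,0.0017,-0.0064],
  [-0.0099,0.0016,-0.0077],
  [-0.0089,0.0014,-0.0089],
  [-0.0076,0.0012,-0.01],
  [-0.0063,0.001,-0.011],
  [0,0,0],
], roll=[0,0,0,0,0,0,0])

```text
time_s: 26.5
ee_pos: [0.5322, 0.0574, 0.0574]
tcp_rot: [0.055, 0.706, -0.055, 0.704]
force: [-0.2, 0.2, -0.2]
gripper_width: 0.0002
```

Call:
step_arm([
  [-0.005,0.0007,-0.01],
  [-0.003,0.0005,-0.008],
  [0,0,-0.003],
  [0,0,0],
], roll=[0,0,0,0])

```text
time_s: 26.9
ee_pos: [0.5251, 0.0586, 0.0375]
tcp_rot: [0.055, 0.705, -0.055, 0.705]
force: [0.5, 0.2, -0.4]
gripper_width: -0.0
```

Call:
step_arm([
  [0,0,-0.001],
  [0,0,-0.001],
  [0,0,-0.001],
  [0,0,0],
], roll=[0,0,0,0])

```text
time_s: 27.3
ee_pos: [0.5256, 0.0586, 0.0368]
tcp_rot: [0.055, 0.705, -0.055, 0.705]
force: [-12.5, -0.8, 27.1]
gripper_width: 0.0001
```

Call:
step_arm([
  [0,0,0.005],
  [0,0,0.03],
  [-0.03,0,0.04],
  [-0.04,0,0.03],
  [-0.04,0,0.03],
  [-0.03,0,0],
  [0,0,0],
  [0,0,0],
], roll=[0,0,0,0,0,0,0,0])

```text
time_s: 28.1
ee_pos: [0.3856, 0.0585, 0.1704]
tcp_rot: [0.055, 0.704, -0.055, 0.705]
force: [-0.4, 0.2, -0.3]
gripper_width: 0.0001
```

```bash
python3 - <<'E'
from h2 import *
s,f=grab('wrist','w18.png'); print(s['ee_pos'],s['force'])
C=(.5428,.02,-.156); c,sn=np.cos(C[2]),np.sin(C[2])
def cw(x,y,z): return np.array([C[0]+c*x-sn*y,C[1]+sn*x+c*y,z])
t,g=grab('top','top18.png')
for nm,F,S in (('wrist',f,s),('top',g,None)):
    w=cloud(F,S); d=w-np.array([C[0],C[1],0]); x=c*d[...,0]+sn*d[...,1]; y=-sn*d[...,0]+c*d[...,1]; z=w[...,2]
    m=(abs(x)<.055)&(abs(y)<.075)&(z<.06)
    A=np.c_[x[m],y[m],np.ones(m.sum())]; k=np.linalg.lstsq(A,z[m],rcond=None)[0]; print(nm,m.sum(),'plane dz/dx',k[0].round(4),'dz/dy',k[1].round(4),'z',k[2].round(4))
R,t0=pose(g)
env.grab_frame('top')
for m in ['ferrule','clip','tape_roll','handle_blank']:
    for r in env.spot_in(m,'top')[:2]:
        p=R@np.array(r['xyz'])+t0; print(m,round(r['score'],2),p.round(3))
E
```

```text
[0.38556147 0.05853665 0.170432  ] [-0.43025977  0.19603598 -0.31164845]
wrist 217 plane dz/dx -0.0072 dz/dy 0.0255 z 0.0368
top 2777 plane dz/dx 0.0022 dz/dy -0.001 z 0.0378
ferrule 0.62 [ 0.509 -0.16   0.023]
clip 0.71 [ 0.5   -0.349  0.015]
clip 0.39 [0.389 0.034 0.025]
tape_roll 0.53 [0.383 0.034 0.024]
handle_blank 0.79 [0.617 0.166 0.025]
```

View pics/w18.png

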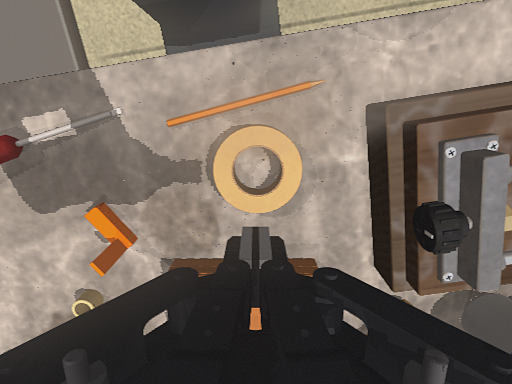

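View pics/top18.png

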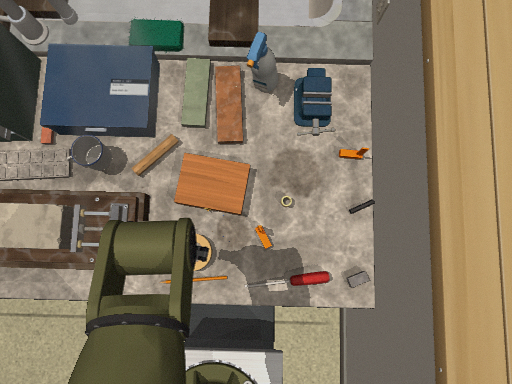

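The top view shows the lid flat and shut: plane slope 0.002 rad, top at 37.8 mm against 37 expected. The ferrule (287,201), clip (361,206) and handle blank (155,154) are where they were. The tape roll is partly hidden by the arm, but the wrist view shows it untouched.

```bash
python3 - <<'E'
from h import *
print(env.read_state()['qvel'].round(4), env.read_state()['time_s']); print(env.hand_in())
E
```

```text
[ 0.0016 -0.0072  0.0022 -0.0004 -0.0004  0.0003] 28.45
the job is handed in; nothing more can be done
None
```

The job is done and handed in at 28.5 s of the 72 s allowed; no verdict came back.

**What I did:**
- I lifted the large square into its recess.
- I carried the standing medium square to clear bench, tipped it over towards its -z side and set it in its recess.
- I swung the lid down from behind and pressed it shut, with 27 N at the fingertips.

**Seating checks, before the lid closed:**
- Stock tops measured 28.5 mm (large) and 27.5 mm (medium), against 28 and 27 mm expected.
- Neither square met resistance going in, and the pictures showed all three squares in their recesses.

**Final checks:**
- **Lid:** it is flat within about 0.002 rad by the top camera, and its top measures 37.8 mm against 37 mm expected.
- **Ferrule, clip and handle blank:** all are within about 5 mm of their starting positions, which is the detector's noise.
- **Tape roll:** the arm partly hid it in the last top view, so its detected position disagreed with the start. The wrist picture showed nothing touching it, and I never went near it at low height.

**Where checks disagreed:** After release, the automatic outline fits of the seated squares were unreliable because the fingers blocked the view. I relied on the heights, the contact forces and the pictures instead. A lid slope fitted from a few wrist-camera points (0.0255 rad sideways) disagreed with the top camera; I trusted the top camera, with 2777 points against 217.

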